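# Free the key-box flap with a forked tool and rack it on edge

### The arm

A 6-joint arm with a two-finger parallel gripper is mounted at the origin on the work surface. World frame = base frame: x ahead of the robot, y to its left, z up, the work surface at z = 0. Lengths are in m, angles in rad, forces in N, time in s.
With the tool pointing down it reaches from about 0.375 to 0.925 m from the base axis. Payload 5.7 kg.
Tool frame: the origin (TCP) lies between the finger pads; the fingertips stand r.tcp_to_tips ahead of it and the grasp point (between the pads) is the TCP (r.tcp_to_tips is the distance from the TCP to the fingertips, in m); z points along the fingers, y is the line along which they close (so a half turn about z gives the same grasp; the last joint's range is limited). The gripper opens to 85 mm and grips with 20 to 120 N. Pads are 22 mm wide; open, the fingers measure 114 mm over their backs; the gripper's body (76 mm by 85 mm) begins 54 mm behind the grasp point. The pads swing forward as they close: fully open they stand 13 mm farther back than shut.
Start: joints at [1.14, 0.359, 1.51, -0, 1.272, -0.115], TCP at [0.186, 0.57, 0.225] pointing down, gripper open.
Joint ranges: [-2.97, 2.97], [-1.01, 2.36], [0.21, 2.38], [-0.96, 4.11], [0.2, 2.71], [-2.98, 2.98]. Speed limits (rad/s): [2.39, 2.39, 3.14, 3.14, 3.14, 3.14].

### API

Orientations are given as a unit quaternion [x, y, z, w].
In Python, from workcell import r gives the robot as it stands.
- The arm moves only by the tool apply_moves, never from a script. Its argument "moves" is a list of rows, each a list of 3 entries, a list of its own where there are three numbers: the opening, from 0 (shut) to 1 (fully open), then the shift along the tool's x, y, z normalised to -1 to 1, where 1 is 20 cm, then the turn about the tool's z normalised to -1 to 1, where 1 is 90 degrees. A call has 1 to 10 rows; each row is the pose to reach, as a shift and turn from the pose commanded when the call began, along the tool's axes at that moment; what a row does not reach only later rows make up. A row lasts 1/10 s, in which the tool goes at most 50 mm and 8.59 degrees, less where a joint would pass 70% of its speed; a pose out of reach is approached as far as the arm can. A call with a number of a shift or a turn outside -1 to 1 is refused whole. A call with a gripper value outside its range is refused whole. The fingers move at their own pace and stop on an object; "squeeze" is the grip in N (left out, the last holds). Time passes only in rows, so rows that repeat a pose let the fingers close. It gives the time, the measured TCP pose, the force, the opening and the grip force at its end, in the units of the state.
- r.observe(): the state, without advancing time (a new reading comes with each control period).
- r.capture(name): name is "scene" or "top" or "wrist"; returns the picture (384x512x3 uint8, blue, green, red); there is no depth.
- r.camera_info(name): a dict with "mtx" (3x3 intrinsics, pixels), "k1" (the pictures are not rectified: a ray, as slopes to the right and down, at radius r is drawn at 1 + k1 r^2 times it, then the intrinsics apply), "eye" and "attitude" of the camera in the world. Camera axes: x right, y up, looking along -z (the intrinsics and any distortion apply to the point x, -y, -z); pixel columns grow to the right and rows downward; lengths in m; the calibration is good to about 2 mm. A picture is of the moment at which its call begins: read the wrist's pose just before it. camera_info takes no time and is no camera call; for the wrist camera it gives the pose at the moment of the call.
- r.finish_job(): hands the job in; it is judged then, once.
The state is a dict: "t": time; "joint_positions": joint angles; "qvel": joint speeds; "joint_torque": joint torques, N m; "position": TCP position; "orientation": TCP orientation; "wrist_force": force on the tool from outside, world axes, zero at the start; "torque": the same for the moment, N m; "gripper_width": finger opening in m; "gripper_force": force on a finger pad.
Only numpy, scipy, OpenCV 4.12 (cv2) and the standard library are available. Lean on these libraries where they do the work, as an engineer would, in place of code of your own. Each camera call takes 0.05 s, during which the arm holds its last target. There are 200 camera calls.

### The job

The small steel key box lies on its back and its flap must come off for recoating. With the forked tool, press the collar of the sprung hinge pin sideways until the pin's end leaves its hinge ear, bring that end out over the ear so that it cannot snap back, and lay the tool down on the shelf. Then take the flap off and stand it upright on a short edge, fully down in one of the two empty slots of the bamboo rack, like the spare flap there; leave the spare flap, padlock, keys and tag where they are.

Things in the scene. Friction and masses are not known exactly. Their poses are not given: they have to be found in the camera images.
- keybox: White steel key box fixed on its back, hinge side to the robot. Origin on the shelf below the middle of the hinge line (45 mm high); y along the hinge line, x from it over the box, z up. Body x 14-82 mm, |y| to 24, 40 high; plate under it x 6-94, |y| to 38, 3 thick. Between the ears the space below the hinge line is free for x under 14 mm.
- ear_hole (a point): Middle of the hole in the steel hinge ear at +y that holds the sprung pin (keybox y 34, z 45 mm). Ears: |y| 31.5-36.5, x -8 to 8, z 25-51.5 mm, hole 8 x 8 mm, only 2.5 mm of steel above it. From x 8 to 24 mm a bracket, top at z 37, joins each ear to the box. The ear at -y is alike.
- flap: Painted steel flap of the box, 90 x 60 x 10 mm, 0.16 kg, lying on the box (underside 40 mm high), held only by its hinge, 1.5 mm end play at each ear. Origin: centre of its underside; x from hinge edge (-45 mm) to plain free edge (+45), long sides y = -30 and 30, z 0-10. Hinge line x -36, z 5. The corner x under -20, y over 4 mm is cut away and shows the sprung pin.
- fixed_pin (a point): Tip of the flap's fixed 6 mm pin (flap x -36, y -36, z 5), which sticks out 6 mm into the plain hole of the ear at -y. When the sprung pin's end lies on top of its own ear, the flap is tilted about 8 degrees about its x; moved some 8 to 12 mm along its own +y this pin is out and the flap lifts off.
- spring_pin (a joint): How far the sprung pin is pressed into the flap (along flap -y), m: 0 at rest, at most 0.009. Spring 2.4 N at rest plus 0.3 N per mm. Its end leaves the ear hole at about 0.006 (0.0045 if the flap is pushed against the other ear). Pressed in and raised about 10 mm, it springs out again over the ear's top and rests there.
- collar (a point): Middle of the outer (+y) face of the pin's collar, a disc 16 mm across, 3 mm thick on the 6 mm pin; at flap x -36, y 18, z 5 at rest, moves with the pin. From this face to the ear 13.5 mm of bare pin is free for the fork.
- pin_end (a point): Middle of the outer end of the sprung pin, flap x -36, y 37.5, z 5 at rest (1 mm outside the ear); moves with the pin.
- fork_tool: Forked hand tool, 0.09 kg, on the shelf, lying so that its two prongs are one above the other. Origin: underside, middle of the handle; x to the fork, z up. Wooden handle x -47.5 to 47.5 mm, 15 wide (y), 22 high; shank to x 74; prongs x 80-98, 4 wide (y), 5 high each, open gap between them z 6-16 mm.
- fork_mouth (a point): Middle of the fork's gap, at tool x 88, y 0, z 11 mm, 8 mm in front of the gap's bottom. With the pin here one prong is above it and one below.
- rack: Slotted bamboo rack fixed to the shelf. Origin: centre of underside; x away from the robot, z up. Base 140 x 92 x 10 mm. Side rails |y| 20-38, top at z 54, with three slots 15 mm wide along y. At the robot's end a panel x -70 to -60, |y| to 22 mm, 60 high (narrower than the flap): a flap on its short edge can lean on it.
- slot1 (a point): Middle of the floor of the slot nearest the panel (rack x -35, z 10 mm); empty.
- slot2 (a point): Middle of the floor of the middle slot (rack x 5, z 10 mm); empty.
- spare: Spare flap like the first, standing in the third slot (rack x 45 mm), hinge edge down, 90 mm tall. Origin: middle of its foot. Leave it.
- padlock: Yellow plastic padlock, 64 x 42 x 18 mm, lying on the bamboo tray; origin under its body. Leave it.
- keys: Two aluminium keys on a steel ring, about 80 mm long, 3 high, on the bamboo tray; origin at the ring's middle. Leave them.
- tag: Orange tag, 54 x 35 x 6 mm, on the shelf left of the box; origin on its underside. Leave it.
- tray: Low bamboo tray fixed to the shelf beyond the work, 120 x 190 mm, rim 16 mm high; origin centre of underside.
Things that resemble listed ones, but are neither listed nor needed, are in the scene too. What is shaped like the flap but blue is not meant.

How it is judged:
By the outcome, as a careful person would: the job done as asked, in the order asked, and still so for the second after the job is handed in, with the robot touching nothing.
It also fails if it takes over 72 s, if anything falls off the work surface, if the arm or the gripper's body presses on something with over 40 N, if the wrist force passes 120 N, or if a joint passes its speed limit or range.

## Working session

There is one attempt and no reset: what is moved stays moved. The work goes in short steps, Python scripts to look and compute and a tool call to move; the robot and the scene stay as the last step left them, time stands still between calls to the robot, and variables do not carry over. Pictures are saved under pics/ and viewed, at most 10 in all, crops included, and the job is handed in when it is done.

Besides the shell and the picture viewer there is one more tool, called after "Emit:" by a JSON object that holds its "fn" and its "kwargs", one argument or row to a line. apply_moves: Moves the arm, as the interface text tells. Its arguments: {"type":"object","properties":{"moves":{"type":"array"},"squeeze":{"type":"number"}},"required":["moves"]}

```bash
ls; mkdir -p pics; python3 - <<'E'
from workcell import r
import cv2,numpy as np
print(r.observe()); print(r.tcp_to_tips)
a=r.capture("scene");b=r.capture("top")
cv2.imwrite("pics/scene0.png",a);cv2.imwrite("pics/top0.png",b)
for n in("scene","top"):print(n,r.camera_info(n))
cv2.imwrite("pics/top0x.png",cv2.resize(b,(800,600),interpolation=cv2.INTER_CUBIC))
cv2.imwrite("pics/scene0x.png",cv2.resize(a,(800,600),interpolation=cv2.INTER_CUBIC))
E
```

```text
pics
{'t': 0.0, 'joint_positions': array([ 1.13991269e+00,  3.59489841e-01,  1.51147784e+00,  1.50724174e-05,
        1.27249530e+00, -1.15126681e-01]), 'qvel': array([-5.50372081e-04,  1.59390963e-03, -7.91716033e-05,  1.83543402e-03,
       -1.45610258e-03,  4.95228298e-04]), 'joint_torque': array([-2.50490863e-03, -5.27603495e+01, -2.78616929e+01, -2.71738218e-04,
        1.33697878e-02, -3.51512210e-05]), 'position': array([0.18603793, 0.56967653, 0.22374535]), 'orientation': array([ 1.57225550e-01,  9.87562277e-01, -8.98589165e-04, -2.59079804e-04]), 'wrist_force': array([-0.04487891,  0.56068634,  0.17427703]), 'torque': array([0.02056743, 0.00534835, 0.06098034]), 'gripper_force': 0.0, 'gripper_width': 0.08548268918328863}
0.019
scene {'mtx': array([[425.36056704,   0.        , 258.35601433],
       [  0.        , 425.36056704, 191.24385237],
       [  0.        ,   0.        ,   1.        ]]), 'k1': -0.1122834742422319, 'eye': array([ 1.06788701, -0.45136889,  0.95622657]), 'attitude': array([0.29426323, 0.11466588, 0.33968901, 0.88593017])}
top {'mtx': array([[394.7029445 ,   0.        , 258.360408  ],
       [  0.        , 394.7029445 , 190.75611054],
       [  0.        ,   0.        ,   1.        ]]), 'k1': 0.002265876028606831, 'eye': array([0.47816967, 0.03688583, 0.97452866]), 'attitude': array([ 0.04782924, -0.05510768, -0.6994936 ,  0.7109038 ])}
```

View pics/top0x.png

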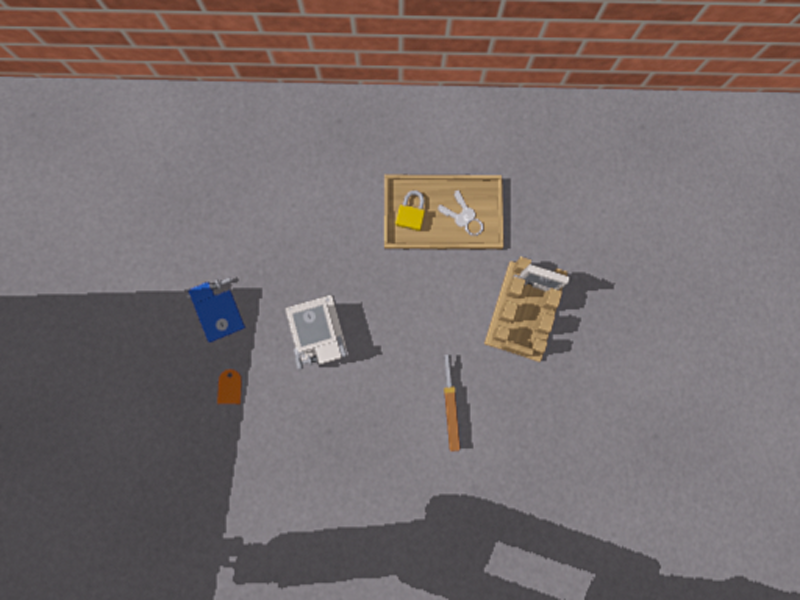

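View pics/scene0x.png

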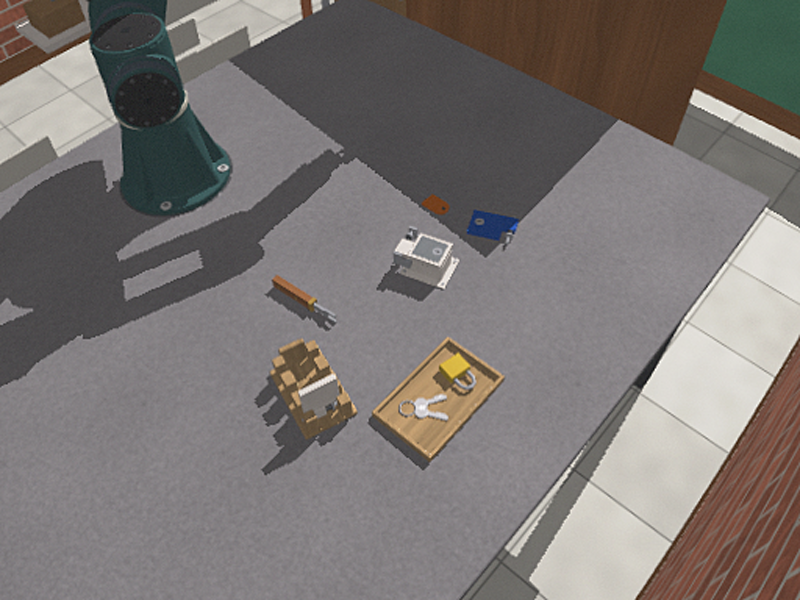

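Candidates for the flap, in 800x600 top-view pixels:
- The white flap on the box at (316,330), with its cut corner and pin at the lower left (305,357).
- The blue lookalike at (217,312).
- The spare flap, standing in the rack at (545,276).

I choose the white one at (316,330). The tool is at (452,405) and the rack at (527,308), with its panel end at the bottom.

```bash
cat > h.py <<'E'
import cv2,numpy as np
from scipy.spatial.transform import Rotation as R
from workcell import r
def rays(ci,px):
    px=np.atleast_2d(np.array(px,float)); K=ci['mtx']; d=np.array([ci['k1'],0,0,0,0.])
    u=cv2.undistortPoints(px[:,None],K,d)[:,0]
    return R.from_quat(ci['attitude']).apply(np.c_[u[:,0],-u[:,1],-np.ones(len(u))])
def onz(ci,px,z):
    d=rays(ci,px); e=ci['eye']; return e+d*((z-e[2])/d[:,2])[:,None]
def proj(ci,P):
    p=R.from_quat(ci['attitude']).inv().apply(np.atleast_2d(P)-ci['eye'])
    u=np.c_[p[:,0],-p[:,1]]/-p[:,2:]; u=u*(1+ci['k1']*(u**2).sum(1))[:,None]
    return u@ci['mtx'][:2,:2].T+ci['mtx'][:2,2]
def comps(m,amin=60):
    out=[]
    for c in cv2.findContours(m.astype(np.uint8)*255,cv2.RETR_EXTERNAL,cv2.CHAIN_APPROX_NONE)[0]:
        if cv2.contourArea(c)>amin: out.append(c)
    return sorted(out,key=cv2.contourArea,reverse=True)
def hsv(im): return [x.astype(int) for x in cv2.split(cv2.cvtColor(im,cv2.COLOR_BGR2HSV))]
E
python3 - <<'E'
from h import *
b=cv2.imread("pics/top0.png"); ci=r.camera_info("top")
h,s,v=hsv(b)
def rep(n,m,z,amin=60):
    for c in comps(m,amin)[:3]:
        rc=cv2.minAreaRect(c); P=onz(ci,cv2.boxPoints(rc),z)[:,:2]
        print(n,z,int(cv2.contourArea(c)),np.round(rc[0],1),'ctr',P.mean(0).round(4),'corners',P.round(4).tolist())
hs=lambda x0,y0,x1,y1:np.pad(np.ones((y1-y0,x1-x0),bool),((y0,384-y1),(x0,512-x1)))
rep('handle',(h>3)&(h<16)&(s>130)&hs(270,220,310,300),.02)
rep('rack',(h>10)&(h<25)&(s>70)&hs(300,150,375,240),.054)
rep('white',(s<40)&(v>150)&hs(175,180,235,245),.05)
cr=np.hstack([cv2.resize(b[180:245,170:240],None,fx=6,fy=6,interpolation=2)[:390,:390],cv2.resize(b[160:235,305:370],None,fx=6,fy=6,interpolation=2)[:390,:390]])
cv2.imwrite("pics/crop1.png",cr)
w=r.camera_info("wrist"); print(w, r.observe()['position'])
E
```

```text
handle 0.02 181 [289.  269.2] ctr [ 0.4314 -0.0477] corners [[0.4726, -0.0365], [0.4741, -0.0511], [0.3901, -0.0588], [0.3887, -0.0444]]
rack 0.054 1760 [336.6 196.7] ctr [ 0.603  -0.1564] corners [[0.5465, -0.0916], [0.6851, -0.1346], [0.6591, -0.2221], [0.5215, -0.1774]]
rack 0.054 166 [310.5 154.5] ctr [ 0.7032 -0.095 ] corners [[0.7137, -0.0698], [0.7146, -0.1202], [0.6926, -0.1201], [0.6917, -0.0698]]
white 0.05 987 [201.  211.9] ctr [0.5619 0.1622] corners [[0.601, 0.2099], [0.6178, 0.1381], [0.5225, 0.115], [0.5063, 0.1858]]
{'mtx': array([[294.65404731,   0.        , 258.345805  ],
       [  0.        , 294.65404731, 183.77075543],
       [  0.        ,   0.        ,   1.        ]]), 'k1': -0.04193160160408925, 'eye': array([0.11610254, 0.59211552, 0.37354677]), 'attitude': array([-0.1194727 , -0.08583508,  0.58098342,  0.80051039])} [0.1860951  0.5697662  0.22383667]
```

View pics/crop1.png

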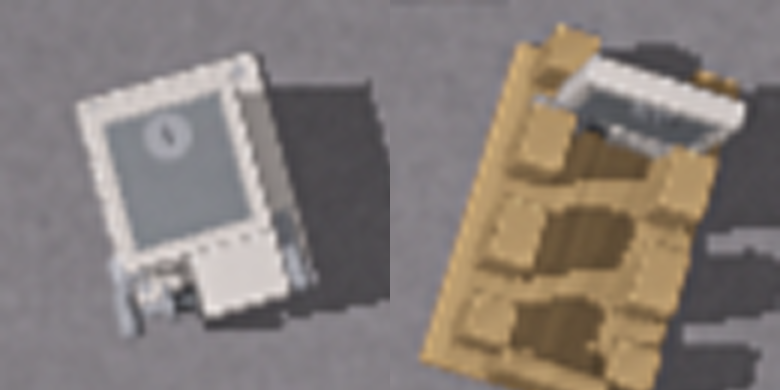

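The crop confirms the white flap. Its cut corner, with collar and pin, is at crop (160,300), the ears are at (125,300) and (300,265), and the rack's empty slots are on the panel (lower) side. Next I hover near the box for a wrist view.

```bash
cat >> h.py <<'E'
def psi_of(q): y=R.from_quat(q).apply([0,1,0]); return np.degrees(np.arctan2(y[1],y[0]))
def plan(wps,start=None):
    "wps: (x,y,z,psi) chain; prints shift/turn per call"
    if start is None:
        o=r.observe(); start=(*o['position'],psi_of(o['orientation']))
    for w in wps:
        p=np.radians(start[3]); d=np.array(w[:3])-start[:3]
        ty=np.array([np.cos(p),np.sin(p),0]); tx=np.array([-np.sin(p),np.cos(p),0])
        t=-((w[3]-start[3]+180)%360-180)
        print(np.round([d@tx/.2,d@ty/.2,-d[2]/.2],4).tolist(),'turn',round(t/90,4),'rows>=',round(max(np.linalg.norm(d)/.05,abs(t)/8.59),1))
        start=w
def st(): 
    o=r.observe(); print('t',round(o['t'],2),o['position'].round(4),round(psi_of(o['orientation']),2),'F',o['wrist_force'].round(1),'w',round(o['gripper_width'],4),'gf',round(o['gripper_force'],1),'q',o['joint_positions'].round(2))
E
python3 - <<'E'
from h import *
w=r.camera_info("wrist"); print(R.from_quat(w['attitude']).apply([[0,0,-1],[1,0,0]]))
plan([(0.33,0.44,0.235,86),(0.42,0.27,0.235,104),(0.49,0.15,0.235,104)])
E
```

```text
[[ 0.27624706 -0.09154077 -0.95671723]
 [ 0.31018122  0.95067642 -0.00139958]]
[-0.8855, -0.3933, -0.0558] turn -0.1566 rows>= 3.9
[-0.5082, -0.8165, -0.0] turn -0.2 rows>= 3.8
[-0.1945, -0.6669, -0.0] turn 0.0 rows>= 2.8
```

Emit:
{"fn": "apply_moves", "kwargs": {
  "moves": [
    [1,[-0.8855,-0.3933,0.0],-0.157],
    [1,[-0.8855,-0.3933,0.0],-0.157],
    [1,[-0.8855,-0.3933,0.0],-0.157],
    [1,[-0.8855,-0.3933,0.0],-0.157]
  ]
}}

```text
t: 0.5
position: [0.3312, 0.4388, 0.2242]
orientation: [0.034, 0.999, -0.0, -0.0]
wrist_force: [1.0, 1.0, 0.3]
gripper_width: 0.0853
gripper_force: 0.0
```

Emit:
{"fn": "apply_moves", "kwargs": {
  "moves": [
    [1,[-0.508,-0.8165,0.1],-0.2],
    [1,[-0.508,-0.8165,0.1],-0.2],
    [1,[-0.508,-0.8165,0.1],-0.2],
    [1,[-0.508,-0.8165,0.1],-0.2]
  ]
}}

```text
t: 0.9
position: [0.4197, 0.2708, 0.2045]
orientation: [-0.123, 0.992, -0.0, -0.0]
wrist_force: [0.5, 1.1, -0.5]
gripper_width: 0.0852
gripper_force: 0.0
```

Emit:
{"fn": "apply_moves", "kwargs": {
  "moves": [
    [1,[-0.194,-0.667,0.2],0.0],
    [1,[-0.194,-0.667,0.2],0.0],
    [1,[-0.194,-0.667,0.2],0.0],
    [1,[-0.194,-0.667,0.2],0.0],
    [1,[-0.194,-0.667,0.2],0.0]
  ]
}}

```text
t: 1.4
position: [0.489, 0.1517, 0.1642]
orientation: [-0.121, 0.993, 0.0, -0.001]
wrist_force: [1.0, -0.0, 0.2]
gripper_width: 0.0851
gripper_force: 0.0
```

```bash
python3 - <<'E'
from h import *
import json
st(); ci=r.camera_info("wrist"); im=r.capture("wrist"); cv2.imwrite("pics/w1.png",im)
np.save("pics/w1.npy",ci,allow_pickle=True)
cv2.imwrite("pics/w1x.png",cv2.resize(im,(800,600),interpolation=2))
E
```

```text
t 1.4 [0.489  0.1517 0.1642] 103.87 F [ 1.  -0.   0.2] w 0.0851 gf 0.0 q [ 0.17  0.3   1.77  0.    1.07 -1.65]
```

View pics/w1x.png

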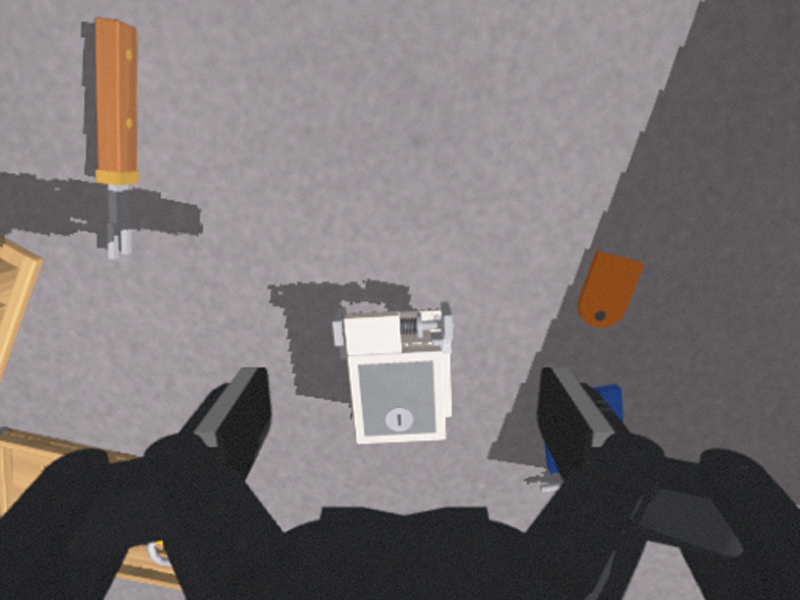

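The wrist view shows the box with the flap's corners at about (358,442), (445,438), (345,320) and (400,316). The collar and pin are at (420,325), the +y ear is at (447,325), and the tool handle is at (115,95) with its fork pointing down at (118,245).

```bash
cat >> h.py <<'E'
def fit2(M,W):
    "rigid 2D fit W=R M+t -> t, deg, residuals(mm)"
    M=np.array(M,float);W=np.array(W)[:,:2]; a=M-M.mean(0);b=W-W.mean(0)
    th=np.arctan2((a[:,0]*b[:,1]-a[:,1]*b[:,0]).sum(),(a*b).sum()); c,s=np.cos(th),np.sin(th); Q=np.array([[c,-s],[s,c]])
    t=W.mean(0)-Q@M.mean(0); return t,np.degrees(th),1e3*np.linalg.norm(W-(M@Q.T+t),axis=1)
def sub(im,pts,w=3):
    g=cv2.cvtColor(im,cv2.COLOR_BGR2GRAY); p=np.array(pts,np.float32)[:,None]
    return cv2.cornerSubPix(g,p.copy(),(w,w),(-1,-1),(3,30,.01))[:,0]
E
python3 - <<'E'
from h import *
im=cv2.imread("pics/w1.png"); ci=np.load("pics/w1.npy",allow_pickle=True).item()
c0=np.array([(358,442),(445,438),(345,320),(400,316)])*.64
c=sub(im,c0); print(c.round(1).tolist())
W=onz(ci,c,.05); print(W.round(4).tolist())
M=np.array([(45,-30),(45,30),(-45,-30),(-45,4)])*1e-3
t,th,res=fit2(M,W); print('flap',t.round(4),th.round(2),res.round(1))
h,s,v=hsv(im); m=(h>3)&(h<20)&(s>120)&(v>60); m[130:]=0; m[:,120:]=0
k=comps(m)[0]; rc=cv2.minAreaRect(k); P=onz(ci,cv2.boxPoints(rc),.015); print('handle',P.round(4).tolist())
# rough fork end
f=onz(ci,[(118*.64,258*.64),(118*.64,10)],.012); print(f.round(4))
plan([(0.44,0.03,0.17,100),(0.43,-0.045,0.15,95.5)])
E
```

```text
[[228.1999969482422, 283.5], [284.70001220703125, 280.6000061035156], [219.5, 204.3000030517578], [255.5, 200.6999969482422]]
[[0.6089, 0.1479, 0.05], [0.5913, 0.2045, 0.05], [0.5241, 0.1211, 0.05], [0.5122, 0.1538, 0.05]]
flap [0.5572 0.163 ] 17.28 [0.2 0.6 1.  0.9]
handle [[0.3877, -0.0631, 0.015], [0.3825, -0.0388, 0.015], [0.4787, -0.0296, 0.015], [0.4849, -0.0561, 0.015]]
[[ 0.5331 -0.0394  0.012 ]
 [ 0.3827 -0.0515  0.012 ]]
[0.3845, -0.5361, -0.0272] turn 0.0442 rows>= 2.6
[0.1144, -0.3606, 0.1] turn 0.05 rows>= 1.6
```

Emit:
{"fn": "apply_moves", "kwargs": {
  "moves": [
    [1,[0.385,-0.536,-0.027],0.044],
    [1,[0.385,-0.536,-0.027],0.044],
    [1,[0.385,-0.536,-0.027],0.044]
  ]
}}

```text
t: 1.75
position: [0.4386, 0.0297, 0.1705]
orientation: [-0.089, 0.996, -0.0, -0.0]
wrist_force: [-0.8, -0.0, 0.5]
gripper_width: 0.0853
gripper_force: 0.0
```

Emit:
{"fn": "apply_moves", "kwargs": {
  "moves": [
    [1,[0.14,-0.36,0.1],0.05],
    [1,[0.14,-0.36,0.1],0.05],
    [1,[0.14,-0.36,0.1],0.05],
    [1,[0.14,-0.36,0.1],0.05]
  ]
}}

```text
t: 2.15
position: [0.4255, -0.045, 0.1505]
orientation: [-0.049, 0.999, 0.0, 0.0]
wrist_force: [0.2, -0.1, 0.7]
gripper_width: 0.0852
gripper_force: 0.0
```

```bash
python3 - <<'E'
from h import *
st(); ci=r.camera_info("wrist"); im=r.capture("wrist"); cv2.imwrite("pics/w2.png",im)
np.save("pics/w2.npy",ci,allow_pickle=True)
cv2.imwrite("pics/w2x.png",cv2.resize(im,(800,600),interpolation=2))
E
```

```text
t 2.15 [ 0.4255 -0.045   0.1505] 95.57 F [ 0.2 -0.1  0.7] w 0.0852 gf 0.0 q [-0.27  0.21  1.96  0.    0.98 -1.94]
```

View pics/w2x.png

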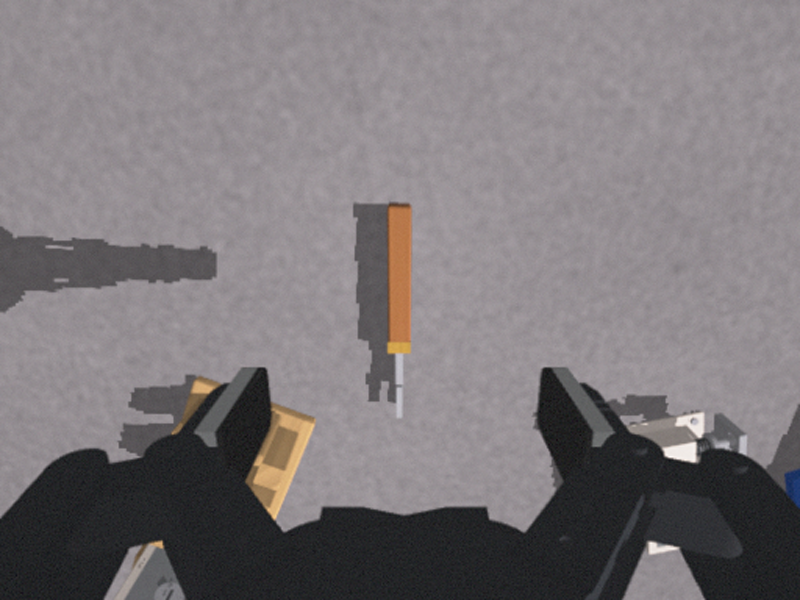

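The tool handle is seen squarely from (388,206) to (412,354), with the fork tip at (399,417).

```bash
python3 - <<'E'
from h import *
im=cv2.imread("pics/w2.png"); ci=np.load("pics/w2.npy",allow_pickle=True).item()
h,s,v=hsv(im); m=(h>3)&(h<28)&(s>120)&(v>60); m[240:]=0; m[:,:225]=0; m[:,290:]=0
k=comps(m)[0]; rc=cv2.minAreaRect(k); b=cv2.boxPoints(rc); b=b[np.argsort(b[:,1])]
print(b.round(1).tolist())
near=onz(ci,b[:2].mean(0),.022)[0]; far=onz(ci,b[2:].mean(0),.022)[0]; tip=onz(ci,[(399*.64,417*.64)],.016)[0]
print(near,far,np.linalg.norm(far-near),np.degrees(np.arctan2(*(far-near)[1::-1])),'tip',tip)
d=(far-near)/np.linalg.norm(far-near); 
g=(far+near)/2+d*.025   # grasp at tool x=+25mm
print('tip along',(tip-(far+near)/2)@d, 'grasp',g)
yaw=np.degrees(np.arctan2(d[1],d[0]))
plan([(g[0],g[1],.06,yaw+90),(g[0],g[1],.022,yaw+90)])
E
```

```text
[[248.0, 131.0], [262.0, 131.0], [262.0, 225.0], [248.0, 225.0]]
[ 0.38528798 -0.05288453  0.022     ] [ 0.48104757 -0.04382388  0.022     ] 0.09618729139790362 5.405165807004889 tip [ 0.53433637 -0.03845198  0.016     ]
tip along 0.1016515127835324 grasp [ 0.45805661 -0.04599925  0.022     ]
[-0.1598, -0.0226, 0.4532] turn 0.0025 rows>= 1.9
[0.0, 0.0, 0.19] turn -0.0 rows>= 0.8
```

Emit:
{"fn": "apply_moves", "kwargs": {
  "moves": [
    [0.6,[-0.16,-0.023,0.3],0],
    [0.5,[-0.16,-0.023,0.45],0],
    [0.5,[-0.16,-0.023,0.55],0],
    [0.5,[-0.16,-0.023,0.62],0],
    [0.5,[-0.16,-0.023,0.64],0],
    [0.5,[-0.16,-0.023,0.64],0]
  ]
}}

```text
t: 2.8
position: [0.458, -0.0461, 0.0221]
orientation: [-0.05, 0.999, 0.0, -0.0]
wrist_force: [0.0, -0.7, 0.8]
gripper_width: 0.0427
gripper_force: 0.0
```

Emit:
{"fn": "apply_moves", "kwargs": {
  "moves": [
    [0,[0,0,0],0],
    [0,[0,0,0],0],
    [0,[0,0,0],0],
    [0,[0,0,0],0],
    [0,[0,0,0],0],
    [0,[0,0,0],0]
  ],
  "squeeze": 100
}}

```text
t: 3.4
position: [0.458, -0.0475, 0.0224]
orientation: [-0.049, 0.999, -0.0, 0.0]
wrist_force: [-0.4, 0.5, -0.6]
gripper_width: 0.0002
gripper_force: 0.0
```

Emit:
{"fn": "apply_moves", "kwargs": {
  "moves": [
    [0,[0,0,-0.02],0],
    [0,[0,0,-0.1],0],
    [0,[0,0,-0.25],0],
    [0,[0,0,-0.25],0]
  ]
}}

```text
t: 3.8
position: [0.4602, -0.048, 0.075]
orientation: [-0.049, 0.999, -0.001, 0.003]
wrist_force: [-0.2, 0.3, 0.2]
gripper_width: 0.0002
gripper_force: 0.0
```

```bash
python3 - <<'E'
from h import *
st()
F=np.array([.5572,.163]);th=np.radians(17.28);ex=np.array([np.cos(th),np.sin(th)]);ey=np.array([-np.sin(th),np.cos(th)])
H=F-.036*ex   # hinge mid
print('hinge',H)
yaw=17.28
def tcp(bx,by): # TCP (at tool x .025) when fork mouth (x .088) at box bx,by
    p=H+ex*(bx-.063)+ey*by; return p
a=tcp(-.06,.0248);b=tcp(0,.0248)
print(a,b)
E
```

```text
t 3.8 [ 0.4602 -0.048   0.075 ] 95.58 F [-0.2  0.3  0.2] w 0.0002 gf 0.0 q [-0.25  0.37  1.97 -0.    0.8  -1.92]
hinge [0.52282488 0.1523065 ]
[0.39800991 0.13945103] [0.45530178 0.15727352]
```

The grip closed on nothing, so I look at where the tool is.

```bash
python3 - <<'E'
from h import *
st(); ci=r.camera_info("wrist"); im=r.capture("wrist"); cv2.imwrite("pics/w3.png",im)
np.save("pics/w3.npy",ci,allow_pickle=True)
print(proj(ci,r.observe()['position']))
t=r.capture("top"); cv2.imwrite("pics/t3.png",t)
o=np.hstack([cv2.resize(im,(500,375)),cv2.resize(t[190:310,220:340],(300,300),interpolation=2)[:300].repeat(1,0) if 0 else cv2.copyMakeBorder(cv2.resize(t[190:310,220:340],(300,300),interpolation=2),0,75,0,0,0)])
cv2.imwrite("pics/m3.png",o)
E
```

```text
t 3.8 [ 0.4602 -0.048   0.075 ] 95.58 F [-0.2  0.3  0.2] w 0.0002 gf 0.0 q [-0.25  0.37  1.97 -0.    0.8  -1.92]
[[260.38942589 229.9931032 ]]
```

View pics/m3.png

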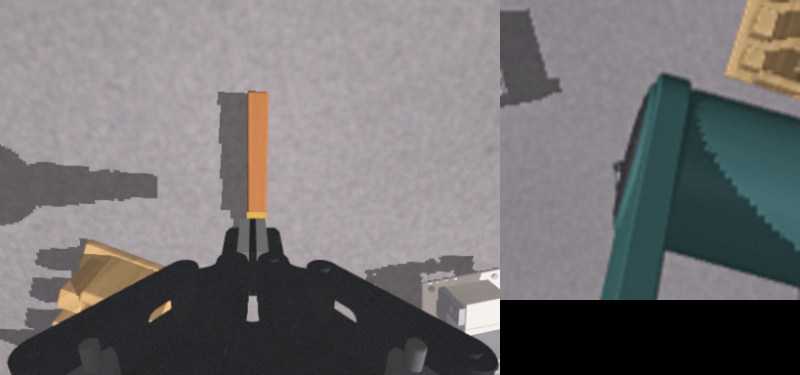

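```bash
python3 - <<'E'
from h import *
im=cv2.imread("pics/w3.png"); ci=np.load("pics/w3.npy",allow_pickle=True).item()
h,s,v=hsv(im); m=(h>3)&(h<28)&(s>120)&(v>60); m[240:]=0; m[:,:225]=0; m[:,290:]=0
k=comps(m)[0]; rc=cv2.minAreaRect(k); b=cv2.boxPoints(rc); b=b[np.argsort(b[:,1])]
print(b.round(1).tolist(), ci['eye'], R.from_quat(ci['attitude']).apply([0,0,-1]))
for z in (.022,.074):
  n=onz(ci,b[:2].mean(0),z)[0];f=onz(ci,b[2:].mean(0),z)[0]; w=np.linalg.norm(np.diff(onz(ci,b[:2],z),axis=0)); print(z,n,f,np.linalg.norm(n-f),w)
ci2=np.load("pics/w2.npy",allow_pickle=True).item(); print(ci2['eye'],R.from_quat(ci2['attitude']).apply([0,0,-1]))
E
```

```text
[[253.0, 94.0], [274.0, 94.0], [274.0, 225.0], [253.0, 225.0]] [ 0.38599791 -0.05594463  0.22433008] [ 0.29484934  0.02743778 -0.95514975]
0.022 [ 0.38646079 -0.05279593  0.022     ] [ 0.48038773 -0.04310682  0.022     ] 0.09442536605653357 0.013844376784008407
0.074 [ 0.38634183 -0.05360517  0.074     ] [ 0.456129   -0.04640621  0.074     ] 0.07015750171008626 0.010286292004604224
[ 0.35206365 -0.05323057  0.30022846] [ 0.29009443  0.02924785 -0.95655099]
```

Emit:
{"fn": "apply_moves", "kwargs": {
  "moves": [
    [0.4,[0,0,0],0],
    [0.4,[0,0,0],0],
    [0.4,[0,0,0.15],0],
    [0.4,[0,0,0.25],0],
    [0.4,[0,0,0.27],0],
    [0.4,[0,0,0.27],0]
  ],
  "squeeze": 40
}}

```text
t: 4.5
position: [0.4568, -0.0471, 0.0173]
orientation: [-0.049, 0.999, 0.0, -0.001]
wrist_force: [-0.8, 0.8, 0.1]
gripper_width: 0.034
gripper_force: 0.0
```

Emit:
{"fn": "apply_moves", "kwargs": {
  "moves": [
    [0,[0,0,0],0]
  ]
}}

```text
t: 4.6
position: [0.4581, -0.0475, 0.0185]
orientation: [-0.049, 0.999, -0.0, 0.0]
wrist_force: [-0.1, -0.5, 0.3]
gripper_width: 0.0209
gripper_force: 0.0
```

Emit:
{"fn": "apply_moves", "kwargs": {
  "moves": [
    [0,[0,0,0],0]
  ]
}}

```text
t: 4.7
position: [0.4586, -0.0476, 0.019]
orientation: [-0.049, 0.999, -0.0, 0.001]
wrist_force: [1.3, 0.4, -0.0]
gripper_width: 0.0057
gripper_force: 0.0
```

Emit:
{"fn": "apply_moves", "kwargs": {
  "moves": [
    [0,[0,0,0],0]
  ]
}}

```text
t: 4.8
position: [0.4586, -0.0476, 0.019]
orientation: [-0.049, 0.999, -0.0, 0.001]
wrist_force: [-0.0, 0.1, -0.0]
gripper_width: 0.0
gripper_force: 0.0
```

Emit:
{"fn": "apply_moves", "kwargs": {
  "moves": [
    [0,[0,0,0],0]
  ]
}}

```text
t: 4.9
position: [0.4584, -0.0475, 0.0188]
orientation: [-0.049, 0.999, -0.0, 0.001]
wrist_force: [-0.1, 0.7, 0.1]
gripper_width: 0.0002
gripper_force: 0.0
```

Emit:
{"fn": "apply_moves", "kwargs": {
  "moves": [
    [0,[0,0,0],0]
  ]
}}

```text
t: 5.0
position: [0.4581, -0.0475, 0.0186]
orientation: [-0.049, 0.999, -0.0, 0.0]
wrist_force: [-0.8, -0.1, 1.0]
gripper_width: -0.0002
gripper_force: 0.0
```

```bash
python3 - <<'E'
from h import *
st(); im=r.capture("wrist"); s=r.capture("scene"); ci=r.camera_info("wrist"); cs=r.camera_info("scene")
p=r.observe()['position']
q=[p,p-[0,0,.019]]
print(proj(ci,q),proj(cs,q))
cv2.imwrite("pics/w4.png",im);cv2.imwrite("pics/s4.png",s)
x,y=proj(cs,p)[0].astype(int); 
A=cv2.resize(im[100:300,170:340],(400,470),interpolation=2);B=cv2.resize(s[y-60:y+57,x-50:x+50],(400,470),interpolation=2)
print(x,y); cv2.imwrite("pics/m4.png",np.hstack([A,B]))
E
```

```text
t 5.0 [ 0.4581 -0.0475  0.0186] 95.58 F [-0.8 -0.1  1. ] w -0.0002 gf 0.0 q [-0.25  0.47  2.01 -0.    0.66 -1.92]
[[259.9806041  232.1159152 ]
 [259.81342908 218.41536043]] [[193.52982444 189.56039916]
 [194.37554154 193.63839884]]
193 189
```

View pics/m4.png

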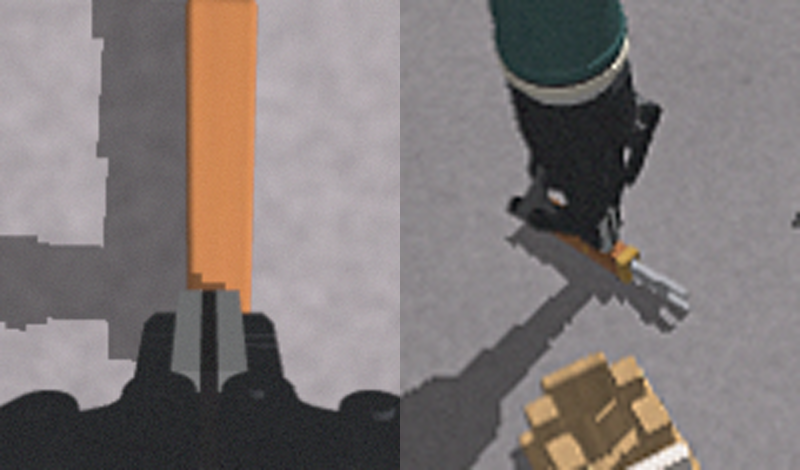

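The fingertips (crop (205,290)) are still just above the handle, so the real tips sit about 25 mm higher than the stated TCP offset implies. I open and feel downward in small steps.

Emit:
{"fn": "apply_moves", "kwargs": {
  "moves": [
    [0,[0,0,-0.05],0],
    [0.35,[0,0,-0.1],0],
    [0.35,[0,0,-0.1],0],
    [0.35,[0,0,-0.1],0],
    [0.35,[0,0,0.0],0],
    [0.35,[0,0,0.03],0],
    [0.35,[0,0,0.05],0],
    [0.35,[0,0,0.05],0]
  ]
}}

```text
t: 5.9
position: [0.4574, -0.0473, 0.0078]
orientation: [-0.049, 0.999, 0.0, -0.001]
wrist_force: [-0.1, -0.1, 0.4]
gripper_width: 0.0297
gripper_force: 0.0
```

Emit:
{"fn": "apply_moves", "kwargs": {
  "moves": [
    [0.35,[0,0,0.02],0],
    [0.35,[0,0,0.02],0]
  ]
}}

```text
t: 6.1
position: [0.4579, -0.0474, 0.0042]
orientation: [-0.049, 0.999, -0.0, -0.0]
wrist_force: [0.8, 0.5, 0.0]
gripper_width: 0.0299
gripper_force: 0.0
```

```bash
python3 - <<'E'
from h import *
st(); im=r.capture("wrist"); ci=r.camera_info("wrist")
cv2.imwrite("pics/w5.png",im)
g=cv2.cvtColor(im,6).astype(int)
for c in (225,230,235,240,280,285,290): print(c,[int(x) for x in g[205:262:4,c]])
E
```

```text
t 6.1 [ 0.4579 -0.0474  0.0042] 95.58 F [0.8 0.5 0. ] w 0.0299 gf 0.0 q [-0.25  0.5   2.02 -0.    0.62 -1.92]
225 [99, 98, 103, 103, 99, 105, 59, 36, 34, 32, 36, 39, 36, 32, 31]
230 [104, 103, 103, 100, 98, 76, 66, 60, 52, 46, 46, 36, 42, 46, 53]
235 [108, 101, 100, 99, 96, 98, 99, 101, 102, 104, 104, 99, 102, 99, 104]
240 [103, 103, 97, 94, 100, 101, 102, 100, 102, 107, 102, 98, 99, 101, 100]
280 [168, 170, 170, 169, 168, 165, 175, 174, 178, 175, 174, 170, 178, 176, 173]
285 [173, 175, 170, 168, 162, 169, 180, 180, 181, 170, 164, 168, 162, 162, 169]
290 [171, 173, 173, 169, 168, 47, 34, 40, 33, 39, 37, 35, 37, 26, 33]
```

Emit:
{"fn": "apply_moves", "kwargs": {
  "moves": [
    [0.35,[0,0,0.02],0],
    [0.35,[0,0,0.02],0]
  ]
}}

```text
t: 6.35
position: [0.4578, -0.0474, 0.0]
orientation: [-0.049, 0.999, -0.0, -0.0]
wrist_force: [0.3, 0.7, -1.2]
gripper_width: 0.0299
gripper_force: 0.0
```

Emit:
{"fn": "apply_moves", "kwargs": {
  "moves": [
    [0.35,[0,0,0.01],0],
    [0.35,[0,0,0.01],0]
  ]
}}

```text
t: 6.55
position: [0.4578, -0.0474, -0.0019]
orientation: [-0.049, 0.999, -0.0, -0.0]
wrist_force: [-1.2, 0.6, -1.4]
gripper_width: 0.0301
gripper_force: 0.0
```

Emit:
{"fn": "apply_moves", "kwargs": {
  "moves": [
    [0,[0,0,0],0],
    [0,[0,0,0],0],
    [0,[0,0,0],0]
  ]
}}

```text
t: 6.85
position: [0.4579, -0.0474, -0.0016]
orientation: [-0.049, 0.999, -0.0, 0.0]
wrist_force: [0.2, 0.5, 1.9]
gripper_width: 0.0141
gripper_force: 39.1
```

Emit:
{"fn": "apply_moves", "kwargs": {
  "moves": [
    [0,[0,0,0],0],
    [0,[0,0,-0.05],0],
    [0,[0,0,-0.3],0],
    [0,[0,0,-0.4],0],
    [0,[0,0,-0.4],0],
    [0,[0,0,-0.4],0]
  ],
  "squeeze": 110
}}

```text
t: 7.45
position: [0.4581, -0.0475, 0.0787]
orientation: [-0.049, 0.999, -0.0, 0.001]
wrist_force: [0.5, -0.2, -1.2]
gripper_width: 0.0123
gripper_force: 107.7
```

```bash
python3 - <<'E'
from h import *
st(); ci=r.camera_info("wrist"); im=r.capture("wrist"); cv2.imwrite("pics/w6.png",im); np.save("pics/w6.npy",ci,allow_pickle=True)
h,s,v=hsv(im); m=(h>3)&(h<28)&(s>120)&(v>60); m[:,:200]=0; m[:,320:]=0
for k in comps(m,30)[:2]: print(cv2.boundingRect(k),np.array(cv2.boxPoints(cv2.minAreaRect(k))).round(1).tolist())
plan([(.398,.1395,.08,107.28),(.398,.1395,.0324,107.28),(.4553,.1573,.0324,107.28)])
E
```

```text
t 7.45 [ 0.4581 -0.0475  0.0787] 95.58 F [ 0.5 -0.2 -1.2] w 0.0123 gf 107.7 q [-0.25  0.36  1.97 -0.    0.81 -1.92]
(243, 100, 34, 196) [[243.0, 100.0], [276.0, 100.0], [276.0, 295.0], [243.0, 295.0]]
[0.2042, 0.9581, -0.0107] turn -0.13 rows>= 3.9
[0.0, 0.0, 0.238] turn -0.0 rows>= 1.0
[-0.3, -0.0001, -0.0] turn -0.0 rows>= 1.2
```

Emit:
{"fn": "apply_moves", "kwargs": {
  "moves": [
    [0,[0.204,0.958,0],-0.13],
    [0,[0.204,0.958,0],-0.13],
    [0,[0.204,0.958,0],-0.13],
    [0,[0.204,0.958,0],-0.13],
    [0,[0.204,0.958,0],-0.13]
  ]
}}

```text
t: 8.0
position: [0.3945, 0.1432, 0.0768]
orientation: [-0.153, 0.988, 0.001, -0.003]
wrist_force: [-0.3, -1.2, -0.1]
gripper_width: 0.0122
gripper_force: 108.0
```

Emit:
{"fn": "apply_moves", "kwargs": {
  "moves": [
    [0,[0,0,0.12],0],
    [0,[0,0,0.235],0],
    [0,[0,0,0.235],0]
  ]
}}

```text
t: 8.3
position: [0.3958, 0.1385, 0.0285]
orientation: [-0.15, 0.989, -0.0, -0.004]
wrist_force: [-1.2, 1.0, -0.8]
gripper_width: 0.0122
gripper_force: 108.0
```

```bash
python3 - <<'E'
from h import *
st(); o=r.observe(); ci=r.camera_info("wrist"); im=r.capture("wrist"); cs=r.camera_info("scene"); s=r.capture("scene"); ct=r.camera_info("top"); t=r.capture("top")
for n,x in(("w7",im),("s7",s),("t7",t)): cv2.imwrite(f"pics/{n}.png",x)
np.save("pics/w7.npy",ci,allow_pickle=True)
F=np.array([.5572,.163]);th=np.radians(17.28);ex=np.array([np.cos(th),np.sin(th)]);ey=np.array([-np.sin(th),np.cos(th)])
H=F-.036*ex; B=lambda x,y,z:np.array([*(H+ex*x+ey*y),z])
col=B(0,.018,.045);pe=B(0,.0375,.045);fm=np.array([*(o['position'][:2]+.063*ex),.045]); tip=fm+[*(.01*ex),.01]
for n,c in(("w",ci),("s",cs),("t",ct)): print(n,proj(c,[col,pe,fm,tip]).round(0).tolist())
x,y=proj(cs,col)[0].astype(int)
A=cv2.resize(im[170:330,180:360],(450,400),interpolation=2);Bq=cv2.resize(s[y-35:y+45,x-40:x+30],(350,400),interpolation=2)
cv2.imwrite("pics/m7.png",np.hstack([A,Bq])); print(x,y)
E
```

```text
t 8.3 [0.3958 0.1385 0.0285] 107.29 F [-1.2  1.  -0.8] w 0.0122 gf 108.0 q [ 0.17  0.42  2.09 -0.    0.64 -1.7 ]
w [[250.0, 420.0], [280.0, 419.0], [260.0, 345.0], [260.0, 373.0]]
s [[262.0, 150.0], [264.0, 146.0], [243.0, 142.0], [246.0, 141.0]]
t [[197.0, 231.0], [189.0, 233.0], [202.0, 258.0], [200.0, 253.0]]
261 150
```

View pics/m7.png

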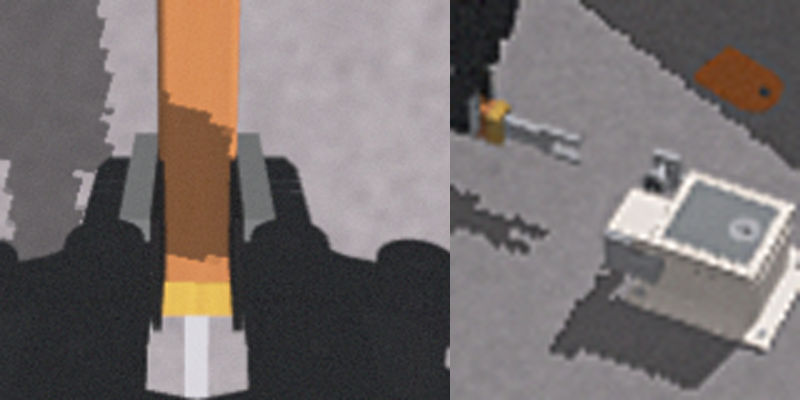

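The fork points at the gap between collar and ear: fork at (560,145), collar and ear at (655,180) and (668,160) in the right half. I let the arm settle and correct.

Emit:
{"fn": "apply_moves", "kwargs": {
  "moves": [
    [0,[0,0,0],0],
    [0,[0,0,0],0]
  ]
}}

```text
t: 8.65
position: [0.3994, 0.1392, 0.0319]
orientation: [-0.15, 0.989, -0.0, 0.001]
wrist_force: [-0.1, 0.1, -1.0]
gripper_width: 0.0121
gripper_force: 108.0
```

```bash
python3 - <<'E'
from h import *
st();st()
plan([(.398,.1395,.0324,107.28),(.4553,.1573,.0324,107.28)])
E
```

```text
t 8.65 [0.3994 0.1392 0.0319] 107.25 F [-0.1  0.1 -1. ] w 0.0121 gf 108.0 q [ 0.17  0.42  2.08 -0.    0.64 -1.7 ]
t 8.65 [0.3994 0.1392 0.0319] 107.25 F [-0.1  0.1 -1. ] w 0.0121 gf 108.0 q [ 0.17  0.42  2.08 -0.    0.64 -1.7 ]
[0.0061, 0.0035, -0.0024] turn -0.0003 rows>= 0.0
[-0.3, -0.0001, -0.0] turn -0.0 rows>= 1.2
```

Emit:
{"fn": "apply_moves", "kwargs": {
  "moves": [
    [0,[-0.05,0.003,-0.003],0],
    [0,[-0.12,0.003,-0.003],0],
    [0,[-0.18,0.003,-0.003],0],
    [0,[-0.23,0.003,-0.003],0],
    [0,[-0.265,0.003,-0.003],0],
    [0,[-0.285,0.003,-0.003],0],
    [0,[-0.294,0.003,-0.003],0],
    [0,[-0.294,0.003,-0.003],0]
  ]
}}

```text
t: 9.45
position: [0.4544, 0.1573, 0.0317]
orientation: [-0.15, 0.989, -0.0, -0.0]
wrist_force: [-0.1, -0.1, -1.3]
gripper_width: 0.0123
gripper_force: 108.0
```

```bash
python3 - <<'E'
from h import *
st(); s=r.capture("scene"); im=r.capture("wrist"); cv2.imwrite("pics/s8.png",s); cv2.imwrite("pics/w8.png",im)
A=cv2.resize(im[200:384,170:350],(400,400),interpolation=2);B=cv2.resize(s[120:180,225:285],(400,400),interpolation=2)
cv2.imwrite("pics/m8.png",np.hstack([A,B]))
E
```

```text
t 9.45 [0.4544 0.1573 0.0317] 107.28 F [-0.1 -0.1 -1.3] w 0.0123 gf 108.0 q [ 0.19  0.47  1.96 -0.    0.72 -1.68]
```

View pics/m8.png

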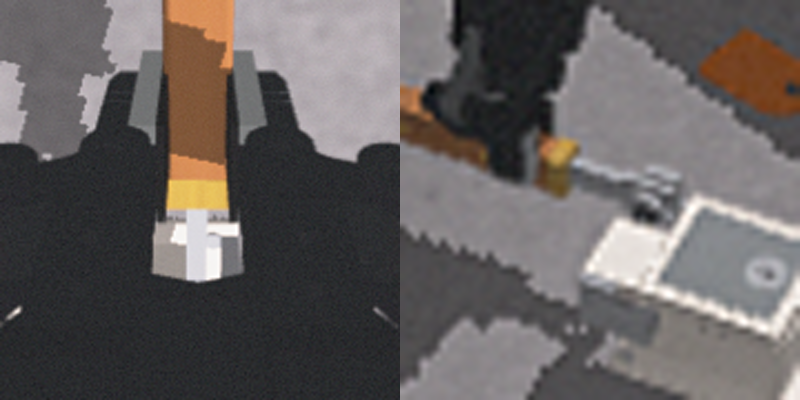

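Emit:
{"fn": "apply_moves", "kwargs": {
  "moves": [
    [0,[-0.003,-0.01,0],0],
    [0,[-0.003,-0.02,0],0],
    [0,[-0.003,-0.028,0],0],
    [0,[-0.003,-0.036,0],0],
    [0,[-0.003,-0.036,0],0]
  ]
}}

```text
t: 10.05
position: [0.4572, 0.1507, 0.0318]
orientation: [-0.15, 0.989, 0.0, -0.0]
wrist_force: [-2.5, 2.6, -0.1]
gripper_width: 0.012
gripper_force: 108.3
```

Emit:
{"fn": "apply_moves", "kwargs": {
  "moves": [
    [0,[0,-0.008,0],0],
    [0,[0,-0.016,0],0],
    [0,[0,-0.024,0],0],
    [0,[0,-0.03,0],0],
    [0,[0,-0.03,0],0]
  ]
}}

```text
t: 10.55
position: [0.4591, 0.1449, 0.0318]
orientation: [-0.15, 0.989, 0.0, -0.0]
wrist_force: [-1.6, 3.5, -1.4]
gripper_width: 0.0123
gripper_force: 108.3
```

```bash
python3 - <<'E'
from h import *
st(); th=np.radians(17.28);o=r.observe();print('Fbox', [round(float(o['wrist_force'][:2]@v),2) for v in((np.cos(th),np.sin(th)),(-np.sin(th),np.cos(th)))],o['torque'].round(2))
E
```

```text
t 10.55 [0.4591 0.1449 0.0318] 107.27 F [-1.6  3.5 -1.4] w 0.0123 gf 108.3 q [ 0.16  0.47  1.96  0.    0.72 -1.71]
Fbox [-0.52, 3.79] [0.69 0.24 0.27]
```

Emit:
{"fn": "apply_moves", "kwargs": {
  "moves": [
    [0,[0,-0.005,0],0],
    [0,[0,-0.005,0],0],
    [0,[0,-0.005,0],0]
  ]
}}

```text
t: 10.85
position: [0.4593, 0.144, 0.0318]
orientation: [-0.15, 0.989, -0.0, -0.0]
wrist_force: [-2.0, 5.0, -1.0]
gripper_width: 0.0124
gripper_force: 108.3
```

Emit:
{"fn": "apply_moves", "kwargs": {
  "moves": [
    [0,[0,0,-0.01],0],
    [0,[0,0,-0.02],0],
    [0,[0,0,-0.03],0],
    [0,[0,0,-0.03],0]
  ]
}}

```text
t: 11.25
position: [0.4594, 0.144, 0.038]
orientation: [-0.15, 0.989, -0.0, -0.0]
wrist_force: [-0.4, 5.0, -3.3]
gripper_width: 0.012
gripper_force: 108.7
```

```bash
python3 - <<'E'
from h import *
st(); s=r.capture("scene"); cv2.imwrite("pics/s9.png",s)
E
```

```text
t 11.25 [0.4594 0.144  0.038 ] 107.28 F [-0.4  5.  -3.3] w 0.012 gf 108.7 q [ 0.16  0.46  1.95 -0.    0.73 -1.71]
```

Emit:
{"fn": "apply_moves", "kwargs": {
  "moves": [
    [0,[0,0,-0.01],0],
    [0,[0,0,-0.02],0],
    [0,[0,0,-0.03],0],
    [0,[0,0,-0.04],0],
    [0,[0,0,-0.045],0],
    [0,[0,0,-0.045],0]
  ]
}}

```text
t: 11.9
position: [0.4595, 0.1441, 0.0471]
orientation: [-0.15, 0.989, 0.0, 0.0]
wrist_force: [-1.2, 5.3, -1.5]
gripper_width: 0.0121
gripper_force: 108.8
```

```bash
python3 - <<'E'
from h import *
st(); s=r.capture("scene"); cv2.imwrite("pics/s10.png",s)
E
```

```text
t 11.9 [0.4595 0.1441 0.0471] 107.27 F [-1.2  5.3 -1.5] w 0.0121 gf 108.8 q [ 0.16  0.44  1.95  0.    0.76 -1.71]
```

Emit:
{"fn": "apply_moves", "kwargs": {
  "moves": [
    [0,[0,0.012,0],0],
    [0,[0,0.024,0],0],
    [0,[0,0.036,0],0],
    [0,[0,0.048,0],0],
    [0,[0,0.055,0],0],
    [0,[0,0.055,0],0]
  ]
}}

```text
t: 12.55
position: [0.4563, 0.1543, 0.0469]
orientation: [-0.15, 0.989, -0.0, 0.0]
wrist_force: [0.1, 0.3, -2.2]
gripper_width: 0.0117
gripper_force: 118.0
```

```bash
python3 - <<'E'
from h import *
st(); s=r.capture("scene"); cv2.imwrite("pics/s11.png",s)
E
```

```text
t 12.55 [0.4563 0.1543 0.0469] 107.29 F [ 0.1  0.3 -2.2] w 0.0117 gf 118.0 q [ 0.18  0.44  1.94 -0.    0.75 -1.69]
```

Emit:
{"fn": "apply_moves", "kwargs": {
  "moves": [
    [0,[0,0,0.008],0],
    [0,[0,0,0.016],0],
    [0,[0,0,0.024],0],
    [0,[0,0,0.024],0],
    [0,[0,0,0.024],0]
  ]
}}

```text
t: 13.1
position: [0.4563, 0.1544, 0.042]
orientation: [-0.15, 0.989, -0.0, -0.0]
wrist_force: [0.3, -0.0, -1.0]
gripper_width: 0.0121
gripper_force: 118.1
```

Emit:
{"fn": "apply_moves", "kwargs": {
  "moves": [
    [0,[0,0,0.008],0],
    [0,[0,0,0.014],0],
    [0,[0,0,0.014],0]
  ]
}}

```text
t: 13.4
position: [0.4565, 0.1546, 0.0394]
orientation: [-0.15, 0.989, -0.0, 0.0]
wrist_force: [-1.5, 0.6, 4.4]
gripper_width: 0.0119
gripper_force: 118.8
```

```bash
python3 - <<'E'
from h import *
st(); s=r.capture("scene"); cv2.imwrite("pics/s12.png",s)
E
```

```text
t 13.4 [0.4565 0.1546 0.0394] 107.28 F [-1.5  0.6  4.4] w 0.0119 gf 118.8 q [ 0.18  0.46  1.95 -0.    0.74 -1.69]
```

Emit:
{"fn": "apply_moves", "kwargs": {
  "moves": [
    [0,[0,0,-0.006],0],
    [0,[0,0,-0.012],0],
    [0,[0.04,0,-0.012],0],
    [0,[0.1,0,-0.012],0],
    [0,[0.18,0,-0.012],0],
    [0,[0.28,0,-0.012],0],
    [0,[0.34,0,-0.012],0],
    [0,[0.34,0,-0.012],0]
  ]
}}

```text
t: 14.25
position: [0.3877, 0.1336, 0.0413]
orientation: [-0.15, 0.989, -0.0, -0.002]
wrist_force: [-0.4, 0.3, -1.3]
gripper_width: 0.012
gripper_force: 119.0
```

```bash
python3 - <<'E'
from h import *
st(); s=r.capture("scene"); cv2.imwrite("pics/s13.png",s)
plan([(.43,.055,.05,98),(.43,.055,.004,98)])
E
```

```text
t 14.25 [0.3877 0.1336 0.0413] 107.27 F [-0.4  0.3 -1.3] w 0.012 gf 119.0 q [ 0.16  0.39  2.1  -0.    0.66 -1.71]
[-0.0734, -0.4366, -0.0418] turn 0.1029 rows>= 1.8
[0.0, 0.0, 0.23] turn 0.0 rows>= 0.9
```

Emit:
{"fn": "apply_moves", "kwargs": {
  "moves": [
    [0,[-0.075,-0.22,-0.04],0.05],
    [0,[-0.075,-0.44,-0.04],0.1],
    [0,[-0.075,-0.44,-0.02],0.1],
    [0,[-0.075,-0.44,0.06],0.1],
    [0,[-0.075,-0.44,0.12],0.1],
    [0,[-0.075,-0.44,0.16],0.1],
    [0,[-0.075,-0.44,0.18],0.1],
    [0,[-0.075,-0.44,0.18],0.1]
  ]
}}

```text
t: 15.1
position: [0.4315, 0.055, 0.0052]
orientation: [-0.072, 0.997, 0.0, -0.0]
wrist_force: [0.5, -0.6, -0.2]
gripper_width: 0.0123
gripper_force: 118.9
```

```bash
python3 - <<'E'
from h import *
st(); s=r.capture("scene"); cv2.imwrite("pics/s14.png",s)
E
```

```text
t 15.1 [0.4315 0.055  0.0052] 98.31 F [ 0.5 -0.6 -0.2] w 0.0123 gf 118.9 q [-0.03  0.48  2.07 -0.    0.59 -1.75]
```

Emit:
{"fn": "apply_moves", "kwargs": {
  "moves": [
    [0,[0,0,0.015],0],
    [0,[0,0,0.03],0],
    [0,[0,0,0.033],0],
    [0,[0,0,0.033],0],
    [0.35,[0,0,0.033],0],
    [0.35,[0,0,0.033],0],
    [0.35,[0,0,0.033],0],
    [0.35,[0,0,-0.05],0],
    [0.35,[0,0,-0.25],0],
    [0.35,[0,0,-0.5],0]
  ],
  "squeeze": 20
}}

```text
t: 16.15
position: [0.4297, 0.0547, 0.1054]
orientation: [-0.072, 0.997, 0.0, -0.003]
wrist_force: [1.5, -0.4, -0.3]
gripper_width: 0.0299
gripper_force: 0.0
```

```bash
python3 - <<'E'
from h import *
st()
plan([(.489,.145,.165,107.3)],(.4315,.055,.105,98.31))
E
```

```text
t 16.15 [0.4297 0.0547 0.1054] 98.27 F [ 1.5 -0.4 -0.3] w 0.0299 gf 0.0 q [-0.03  0.29  1.99 -0.    0.87 -1.75]
[-0.3495, 0.4037, -0.3] turn -0.0999 rows>= 2.4
```

Emit:
{"fn": "apply_moves", "kwargs": {
  "moves": [
    [1,[-0.35,0.404,-0.3],-0.1],
    [1,[-0.35,0.404,-0.3],-0.1],
    [1,[-0.35,0.404,-0.3],-0.1],
    [1,[-0.35,0.404,-0.3],-0.1],
    [1,[-0.35,0.404,-0.3],-0.1]
  ]
}}

```text
t: 16.65
position: [0.4883, 0.1445, 0.1651]
orientation: [-0.151, 0.989, -0.0, -0.001]
wrist_force: [-1.3, 0.0, -0.5]
gripper_width: 0.0857
gripper_force: 0.0
```

```bash
python3 - <<'E'
from h import *
st(); ci=r.camera_info("wrist"); im=r.capture("wrist"); cv2.imwrite("pics/w15.png",im); np.save("pics/w15.npy",ci,allow_pickle=True)
F=np.array([.5572,.163]);th=np.radians(17.28);ex=np.array([np.cos(th),np.sin(th)]);ey=np.array([-np.sin(th),np.cos(th)])
a=np.radians(7.6)
def W(fx,fy,fz=.01): # tilted about x through fixed pin y=-.034
    y=-.034+(fy+.034)*np.cos(a); z=.045+(fy+.034)*np.sin(a)+(fz-.005)*np.cos(a)
    return [*(F+ex*fx+ey*y),z]
pr=proj(ci,[W(.045,-.03),W(.045,.03),W(-.045,-.03),W(-.045,.004)])
c=sub(im,pr,4); print(pr.round(1).tolist(),c.round(1).tolist())
cv2.imwrite("pics/m15.png",cv2.resize(im[150:350,150:350],(800,600),interpolation=2) if 0 else cv2.resize(im[180:310,180:330],(750,650//1*0+600),interpolation=2))
E
```

```text
t 16.65 [0.4883 0.1445 0.1651] 107.34 F [-1.3  0.  -0.5] w 0.0857 gf 0.0 q [ 0.15  0.3   1.77 -0.    1.07 -1.72]
[[227.8, 283.8], [285.1, 288.6], [225.0, 203.7], [260.2, 205.4]] [[225.6999969482422, 282.8999938964844], [281.29998779296875, 289.3999938964844], [223.39999389648438, 204.1999969482422], [259.3999938964844, 206.6999969482422]]
```

The corners match a flap tilted about 7.6° (pin on top of the ear), shifted about 1.7 mm toward -y. Next I straddle it open and push it +y with the -y finger.

```bash
python3 - <<'E'
from h import *
ct=r.camera_info("top"); print(onz(ct,[(146.5,247.7),(139,200)],.006).round(3))
F=np.array([.5572,.163]);th=np.radians(17.28);ex=np.array([np.cos(th),np.sin(th)]);ey=np.array([-np.sin(th),np.cos(th)])
P=lambda x,y:F+ex*x+ey*y
a=P(.003,-.0017); print(a)
plan([(*a,.09,107.28),(*a,.004,107.28)])
E
```

```text
[[0.476 0.297 0.006]
 [0.592 0.322 0.006]]
[0.56056956 0.16226786]
[-0.3759, -0.0214, 0.3726] turn 0.0002 rows>= 2.1
[0.0, 0.0, 0.43] turn -0.0 rows>= 1.7
```

Emit:
{"fn": "apply_moves", "kwargs": {
  "moves": [
    [1,[-0.376,-0.021,0.1],0],
    [1,[-0.376,-0.021,0.3],0],
    [1,[-0.376,-0.021,0.45],0],
    [1,[-0.376,-0.021,0.55],0],
    [1,[-0.376,-0.021,0.6],0],
    [1,[-0.376,-0.021,0.6],0]
  ]
}}

```text
t: 17.3
position: [0.5599, 0.1617, 0.0435]
orientation: [-0.15, 0.989, -0.0, -0.003]
wrist_force: [-0.3, -0.8, 0.7]
gripper_width: 0.0853
gripper_force: 0.0
```

Emit:
{"fn": "apply_moves", "kwargs": {
  "moves": [
    [1,[0,0,0.03],0],
    [1,[0,0,0.07],0],
    [1,[0,0,0.11],0],
    [1,[0,0,0.15],0],
    [1,[0,0,0.18],0],
    [1,[0,0,0.2],0],
    [1,[0,0,0.2],0]
  ]
}}

```text
t: 18.0
position: [0.5619, 0.163, 0.0049]
orientation: [-0.15, 0.989, -0.0, -0.001]
wrist_force: [0.4, -0.0, 0.1]
gripper_width: 0.0852
gripper_force: 0.0
```

```bash
python3 - <<'E'
from h import *
st(); 
for n in("wrist","scene"): cv2.imwrite(f"pics/{n}16.png",r.capture(n))
E
```

```text
t 18.0 [0.5619 0.163  0.0049] 107.28 F [ 0.4 -0.   0.1] w 0.0852 gf 0.0 q [ 0.16  0.61  1.74 -0.    0.8  -1.71]
```

Emit:
{"fn": "apply_moves", "kwargs": {
  "moves": [
    [1,[0,0.03,0],0],
    [1,[0,0.05,0],0],
    [1,[0,0.06,0],0],
    [1,[0,0.06,0],0]
  ]
}}

```text
t: 18.5
position: [0.5588, 0.175, 0.0058]
orientation: [-0.151, 0.989, -0.0, 0.0]
wrist_force: [-0.2, 0.3, 0.2]
gripper_width: 0.0853
gripper_force: 0.0
```

Emit:
{"fn": "apply_moves", "kwargs": {
  "moves": [
    [1,[0,0.012,0],0],
    [1,[0,0.024,0],0],
    [1,[0,0.036,0],0],
    [1,[0,0.036,0],0]
  ]
}}

```text
t: 18.9
position: [0.5566, 0.1817, 0.0056]
orientation: [-0.15, 0.989, 0.0, 0.0]
wrist_force: [1.0, 0.3, -0.1]
gripper_width: 0.0854
gripper_force: 0.2
```

Emit:
{"fn": "apply_moves", "kwargs": {
  "moves": [
    [1,[0,0.01,0],0],
    [1,[0,0.018,0],0],
    [1,[0,0.018,0],0]
  ]
}}

```text
t: 19.2
position: [0.5562, 0.1827, 0.0055]
orientation: [-0.151, 0.989, -0.002, 0.0]
wrist_force: [4.1, -11.6, 0.1]
gripper_width: 0.0854
gripper_force: 6.0
```

```bash
python3 - <<'E'
from h import *
st(); im=r.capture("wrist");s=r.capture("scene");s0=cv2.imread("pics/scene16.png")
cv2.imwrite("pics/wrist17.png",im);cv2.imwrite("pics/scene17.png",s)
A=cv2.resize(im[150:340,150:370],(440,380),interpolation=2)
x0,y0=235,125
B=cv2.resize(np.hstack([s0[y0:y0+65,x0:x0+65]]),(350,190*0+290),interpolation=2);C=cv2.resize(s[y0:y0+65,x0:x0+65],(350,290),interpolation=2)
cv2.imwrite("pics/m17.png",np.hstack([cv2.copyMakeBorder(A,0,200,0,0,0),np.vstack([B,C])]))
E
```

```text
t 19.2 [0.5562 0.1827 0.0055] 107.35 F [  4.1 -11.6   0.1] w 0.0854 gf 6.0 q [ 0.2   0.61  1.73 -0.    0.8  -1.67]
```

The push stalled because the -y fingertip reached the box body at y ≈ -25. I raise in small steps while pressing lightly, to find where the tip clears the body top.

Emit:
{"fn": "apply_moves", "kwargs": {
  "moves": [
    [1,[0,-0.012,0],0],
    [1,[0,-0.012,-0.01],0],
    [1,[0,-0.012,-0.01],0]
  ]
}}

```text
t: 19.6
position: [0.556, 0.1826, 0.0077]
orientation: [-0.15, 0.989, -0.0, -0.0]
wrist_force: [-0.2, -1.7, 0.9]
gripper_width: 0.0854
gripper_force: 1.0
```

Emit:
{"fn": "apply_moves", "kwargs": {
  "moves": [
    [1,[0,0,-0.01],0],
    [1,[0,0,-0.01],0]
  ]
}}

```text
t: 19.8
position: [0.5562, 0.1826, 0.0098]
orientation: [-0.15, 0.989, -0.0, -0.0]
wrist_force: [0.2, -1.0, 0.9]
gripper_width: 0.0854
gripper_force: 0.9
```

Emit:
{"fn": "apply_moves", "kwargs": {
  "moves": [
    [1,[0,0,-0.01],0],
    [1,[0,0,-0.01],0]
  ]
}}

```text
t: 20.0
position: [0.5564, 0.1827, 0.0119]
orientation: [-0.15, 0.989, -0.0, 0.0]
wrist_force: [-0.2, -1.2, 1.1]
gripper_width: 0.0854
gripper_force: 0.7
```

Emit:
{"fn": "apply_moves", "kwargs": {
  "moves": [
    [1,[0,0,-0.01],0],
    [1,[0,0,-0.01],0]
  ]
}}

```text
t: 20.2
position: [0.5565, 0.1827, 0.0139]
orientation: [-0.15, 0.989, 0.0, 0.0]
wrist_force: [0.1, -1.0, -0.7]
gripper_width: 0.0849
gripper_force: 0.4
```

Emit:
{"fn": "apply_moves", "kwargs": {
  "moves": [
    [1,[0,0.004,-0.005],0],
    [1,[0,0.008,-0.005],0],
    [1,[0,0.008,-0.005],0]
  ]
}}

```text
t: 20.5
position: [0.5563, 0.1828, 0.0145]
orientation: [-0.151, 0.989, -0.001, 0.0]
wrist_force: [3.3, -8.3, -1.3]
gripper_width: 0.0856
gripper_force: 4.0
```

```bash
python3 - <<'E'
from h import *
st()
F=np.array([.5572,.163]);th=np.radians(17.28);ex=np.array([np.cos(th),np.sin(th)]);ey=np.array([-np.sin(th),np.cos(th)])
d=r.observe()['position'][:2]-F; print(d@ex,d@ey,'-y face',d@ey-.0427)
E
```

```text
t 20.5 [0.5563 0.1828 0.0145] 107.32 F [ 3.3 -8.3 -1.3] w 0.0856 gf 4.0 q [ 0.2   0.59  1.73 -0.    0.82 -1.67]
0.005055932038585759 0.019163463162318393 -y face -0.02353653683768161
```

Emit:
{"fn": "apply_moves", "kwargs": {
  "moves": [
    [1,[0,-0.008,-0.01],0],
    [1,[0,-0.008,-0.02],0],
    [1,[0,-0.008,-0.02],0]
  ]
}}

```text
t: 20.8
position: [0.5565, 0.1827, 0.019]
orientation: [-0.15, 0.989, 0.0, 0.0]
wrist_force: [0.1, -1.1, 1.3]
gripper_width: 0.0852
gripper_force: 0.6
```

Emit:
{"fn": "apply_moves", "kwargs": {
  "moves": [
    [1,[0,0.005,0],0],
    [1,[0,0.01,0],0],
    [1,[0,0.01,0],0]
  ]
}}

```text
t: 21.1
position: [0.5563, 0.183, 0.0189]
orientation: [-0.151, 0.989, -0.001, 0.0]
wrist_force: [2.2, -10.2, 1.3]
gripper_width: 0.0851
gripper_force: 4.6
```

```bash
python3 - <<'E'
from h import *
st()
im=r.capture("wrist");s=r.capture("scene");cv2.imwrite("pics/wrist18.png",im);cv2.imwrite("pics/scene18.png",s)
A=cv2.resize(im[150:340,150:370],(440,380),interpolation=2)
C=cv2.resize(s[120:185,235:295],(350,380),interpolation=2)
cv2.imwrite("pics/m18.png",np.hstack([A,C]))
E
```

```text
t 21.1 [0.5563 0.183  0.0189] 107.35 F [  2.2 -10.2   1.3] w 0.0851 gf 4.6 q [ 0.2   0.59  1.73 -0.    0.82 -1.67]
```

Emit:
{"fn": "apply_moves", "kwargs": {
  "moves": [
    [1,[0,-0.01,-0.01],0],
    [1,[0,-0.01,-0.022],0],
    [1,[0,-0.01,-0.022],0]
  ]
}}

```text
t: 21.5
position: [0.5565, 0.183, 0.0234]
orientation: [-0.15, 0.989, 0.0, 0.0]
wrist_force: [0.5, -0.4, 0.6]
gripper_width: 0.0851
gripper_force: 0.2
```

Emit:
{"fn": "apply_moves", "kwargs": {
  "moves": [
    [1,[0,0.005,0],0],
    [1,[0,0.01,0],0],
    [1,[0,0.01,0],0]
  ]
}}

```text
t: 21.8
position: [0.5558, 0.1848, 0.023]
orientation: [-0.15, 0.989, 0.0, 0.0]
wrist_force: [0.4, -0.3, 0.3]
gripper_width: 0.0853
gripper_force: 0.3
```

Emit:
{"fn": "apply_moves", "kwargs": {
  "moves": [
    [1,[0,-0.01,-0.005],0],
    [1,[0,-0.01,-0.015],0],
    [1,[0,-0.01,-0.015],0]
  ]
}}

```text
t: 22.1
position: [0.5565, 0.1826, 0.0262]
orientation: [-0.15, 0.989, 0.0, 0.0]
wrist_force: [0.4, 0.1, -0.9]
gripper_width: 0.0856
gripper_force: 0.0
```

Emit:
{"fn": "apply_moves", "kwargs": {
  "moves": [
    [1,[0,0.005,0],0],
    [1,[0,0.01,0],0],
    [1,[0,0.01,0],0]
  ]
}}

```text
t: 22.4
position: [0.5556, 0.1846, 0.026]
orientation: [-0.15, 0.989, -0.0, -0.0]
wrist_force: [0.5, 0.2, 0.2]
gripper_width: 0.0855
gripper_force: 0.1
```

Free at TCP z 0.023, so the open tips sit about 19 mm above the reported TCP. I push the last bit, recentre on the flap, grip and lift.

Emit:
{"fn": "apply_moves", "kwargs": {
  "moves": [
    [1,[0,0.004,0.01],0],
    [1,[0,0.008,0.01],0],
    [1,[0,0.008,0.01],0]
  ]
}}

```text
t: 22.7
position: [0.5554, 0.186, 0.0239]
orientation: [-0.15, 0.989, -0.0, 0.0]
wrist_force: [0.7, -0.8, 0.5]
gripper_width: 0.0854
gripper_force: 0.5
```

Emit:
{"fn": "apply_moves", "kwargs": {
  "moves": [
    [1,[0,-0.03,-0.025],0],
    [1,[-0.04,-0.06,-0.025],0],
    [1,[-0.075,-0.064,-0.025],0],
    [1,[-0.075,-0.064,-0.025],0]
  ]
}}

```text
t: 23.1
position: [0.5756, 0.1782, 0.0293]
orientation: [-0.15, 0.989, 0.0, 0.001]
wrist_force: [0.2, -0.6, -0.3]
gripper_width: 0.0856
gripper_force: 0.0
```

```bash
python3 - <<'E'
from h import *
st()
F=np.array([.5572,.163]);th=np.radians(17.28);ex=np.array([np.cos(th),np.sin(th)]);ey=np.array([-np.sin(th),np.cos(th)])
d=r.observe()['position'][:2]-F; print(d@ex,d@ey)
cv2.imwrite("pics/scene19.png",r.capture("scene")); cv2.imwrite("pics/wrist19.png",r.capture("wrist"))
E
```

```text
t 23.1 [0.5756 0.1782 0.0293] 107.23 F [ 0.2 -0.6 -0.3] w 0.0856 gf 0.0 q [ 0.19  0.59  1.68  0.    0.87 -1.69]
0.02206546351884141 0.009086307952509901
```

Emit:
{"fn": "apply_moves", "kwargs": {
  "moves": [
    [0.6,[0,0,0],0],
    [0.6,[0,0,0],0],
    [0.5,[0,0,0],0],
    [0.5,[0,0,0],0],
    [0.5,[0,0,0],0]
  ],
  "squeeze": 40
}}

```text
t: 23.7
position: [0.573, 0.1781, 0.0292]
orientation: [-0.15, 0.989, -0.0, -0.0]
wrist_force: [-1.9, -1.7, 4.7]
gripper_width: 0.0587
gripper_force: 42.1
```

Emit:
{"fn": "apply_moves", "kwargs": {
  "moves": [
    [0.5,[0,0,-0.01],0],
    [0.5,[0,0,-0.03],0],
    [0.5,[0,0,-0.06],0],
    [0.5,[0,0,-0.1],0],
    [0.5,[0,0,-0.1],0]
  ]
}}

```text
t: 24.2
position: [0.5745, 0.1785, 0.0504]
orientation: [-0.15, 0.989, 0.0, 0.001]
wrist_force: [1.0, 0.2, -1.4]
gripper_width: 0.0585
gripper_force: 43.2
```

```bash
python3 - <<'E'
from h import *
st()
cv2.imwrite("pics/scene20.png",r.capture("scene")); im=r.capture("wrist"); cv2.imwrite("pics/wrist20.png",im)
E
```

```text
t 24.2 [0.5745 0.1785 0.0504] 107.27 F [ 1.   0.2 -1.4] w 0.0585 gf 43.2 q [ 0.19  0.56  1.67 -0.    0.91 -1.69]
```

```bash
python3 - <<'E'
from h import *
im=cv2.imread("pics/w2.png"); ci=np.load("pics/w2.npy",allow_pickle=True).item()
c=sub(im,np.array([(195,378),(315,418)])*.64,4); print(c.tolist()); W=onz(ci,c,.01); print('w2',W.round(4).tolist(),np.linalg.norm(W[1]-W[0]))
b=cv2.imread("pics/top0.png"); ct=r.camera_info("top"); c=sub(b,[(310.8,220),(326.7,166.7)],3); print(c.tolist()); V=onz(ct,c,.01); print('top',V.round(4).tolist(),np.linalg.norm(V[1]-V[0]),np.degrees(np.arctan2(*(V[1]-V[0])[1::-1])))
im1=cv2.imread("pics/w1.png"); c1=np.load("pics/w1.npy",allow_pickle=True).item(); c=sub(im1,np.array([(42,262),(2,237)])*.64,4)
print('w1',onz(c1,c,.01).round(4).tolist())
# mask-based rect of rack at top image, silhouette points
h,s,v=hsv(b); m=(h>10)&(h<25)&(s>70)&(v>60); m[:150]=0;m[240:]=0;m[:,:300]=0;m[:,375:]=0
k=comps(m)[0][:,0]; print(cv2.approxPolyDP(k,3,True)[:,0].tolist())
E
```

```text
[[125.77119445800781, 241.67254638671875], [200.86349487304688, 270.20562744140625]]
w2 [[0.521, -0.1839, 0.01], [0.5487, -0.0994, 0.01]] 0.08890530444389867
[[309.62615966796875, 219.31626892089844], [326.50262451171875, 166.2521209716797]]
top [[0.5513, -0.0985, 0.01], [0.6845, -0.1412, 0.01]] 0.1399164332149178 -17.757775821724625
w1 [[0.5487, -0.0965, 0.01], [0.5422, -0.1204, 0.01]]
[[333, 164], [325, 170], [310, 219], [345, 230], [359, 184], [348, 187], [336, 183], [328, 176], [339, 168]]
```

Emit:
{"fn": "apply_moves", "kwargs": {
  "moves": [
    [0.5,[0,0,-0.15],0],
    [0.5,[0,0,-0.35],0],
    [0.5,[0,0,-0.5],0],
    [0.5,[0,0,-0.5],0]
  ]
}}

```text
t: 24.7
position: [0.5767, 0.1789, 0.1535]
orientation: [-0.15, 0.989, 0.0, 0.004]
wrist_force: [0.5, -0.2, -1.1]
gripper_width: 0.0591
gripper_force: 44.2
```

```bash
python3 - <<'E'
from h import *
st(); s=r.observe()['position']
ct=r.camera_info("top"); O=np.array([.602,-.163]);t=np.radians(-18);ex=np.array([np.cos(t),np.sin(t)]);ey=np.array([-np.sin(t),np.cos(t)])
def rk(px,z): d=onz(ct,[px],z)[0,:2]-O; return (d@ex).round(4),(d@ey).round(4)
c2=lambda x,y:((x-390)/6+305,y/6+160)
for n,p in dict(nearblkL_bl=(465,340),nearblkL_tl=(478,290),nearblkL_tr=(520,300),blk2_bl=(490,245),blk2_tl=(500,200),blk3_bl=(520,165),blk3_tl=(535,110),nearblkR=(610,345)).items(): print(n,rk(c2(*p),.054))
W=lambda x,y=0:tuple((O+ex*x+ey*y).round(4))
print(W(-.11),W(-.083),W(-.035))
plan([(.55,.09,.16,35.3),(.52,-.02,.16,-36.7),(*W(-.112),.10,-108)])
E
```

```text
t 24.7 [0.5767 0.1789 0.1535] 107.28 F [ 0.5 -0.2 -1.1] w 0.0591 gf 44.2 q [ 0.19  0.43  1.59 -0.    1.11 -1.69]
nearblkL_bl (np.float64(-0.0614), np.float64(0.0349))
nearblkL_tl (np.float64(-0.041), np.float64(0.0361))
nearblkL_tr (np.float64(-0.0394), np.float64(0.0193))
blk2_bl (np.float64(-0.0226), np.float64(0.0369))
blk2_tl (np.float64(-0.0043), np.float64(0.0386))
blk3_bl (np.float64(0.0115), np.float64(0.0353))
blk3_tl (np.float64(0.0345), np.float64(0.0363))
nearblkR (np.float64(-0.0448), np.float64(-0.0192))
(np.float64(0.4974), np.float64(-0.129)) (np.float64(0.5231), np.float64(-0.1374)) (np.float64(0.5687), np.float64(-0.1522))
[0.2594, -0.3849, -0.0327] turn 0.7998 rows>= 8.4
[-0.3622, -0.4402, -0.0] turn 0.8 rows>= 8.4
[-0.5078, 0.2257, 0.3] turn 0.7922 rows>= 8.3
```

Emit:
{"fn": "apply_moves", "kwargs": {
  "moves": [
    [0.5,[0.03,-0.04,-0.033],0.09],
    [0.5,[0.06,-0.09,-0.033],0.18],
    [0.5,[0.1,-0.14,-0.033],0.27],
    [0.5,[0.13,-0.19,-0.033],0.36],
    [0.5,[0.16,-0.24,-0.033],0.45],
    [0.5,[0.2,-0.29,-0.033],0.54],
    [0.5,[0.23,-0.34,-0.033],0.63],
    [0.5,[0.26,-0.385,-0.033],0.72],
    [0.5,[0.26,-0.385,-0.033],0.8],
    [0.5,[0.26,-0.385,-0.033],0.8]
  ]
}}

```text
t: 25.7
position: [0.5455, 0.0889, 0.1543]
orientation: [0.46, 0.888, -0.001, -0.001]
wrist_force: [-0.1, 0.2, -2.0]
gripper_width: 0.0584
gripper_force: 44.2
```

Emit:
{"fn": "apply_moves", "kwargs": {
  "moves": [
    [0.5,[-0.04,-0.05,0],0.09],
    [0.5,[-0.09,-0.1,0],0.18],
    [0.5,[-0.13,-0.15,0],0.27],
    [0.5,[-0.17,-0.2,0],0.36],
    [0.5,[-0.22,-0.26,0],0.45],
    [0.5,[-0.26,-0.32,0],0.54],
    [0.5,[-0.31,-0.38,0],0.63],
    [0.5,[-0.36,-0.44,0],0.72],
    [0.5,[-0.362,-0.44,0],0.8],
    [0.5,[-0.362,-0.44,0],0.8]
  ]
}}

```text
t: 26.7
position: [0.5161, -0.0208, 0.1549]
orientation: [0.894, 0.449, -0.0, -0.0]
wrist_force: [0.2, -0.5, -2.2]
gripper_width: 0.0587
gripper_force: 44.2
```

Emit:
{"fn": "apply_moves", "kwargs": {
  "moves": [
    [0.5,[-0.06,0.03,0],0.09],
    [0.5,[-0.12,0.06,0],0.18],
    [0.5,[-0.18,0.09,0],0.27],
    [0.5,[-0.24,0.12,0],0.36],
    [0.5,[-0.3,0.15,0],0.45],
    [0.5,[-0.36,0.18,0],0.54],
    [0.5,[-0.43,0.2,0.1],0.63],
    [0.5,[-0.5,0.22,0.2],0.72],
    [0.5,[-0.508,0.226,0.25],0.79],
    [0.5,[-0.508,0.226,0.25],0.79]
  ]
}}

```text
t: 27.7
position: [0.4906, -0.1286, 0.1038]
orientation: [0.988, -0.153, -0.002, -0.0]
wrist_force: [0.2, -0.3, -2.7]
gripper_width: 0.0588
gripper_force: 44.2
```

```bash
python3 - <<'E'
from h import *
st(); O=np.array([.602,-.163]);t=np.radians(-18);ex=np.array([np.cos(t),np.sin(t)]);ey=np.array([-np.sin(t),np.cos(t)])
d=r.observe()['position'][:2]-O; print('rack',d@ex,d@ey)
ci=r.camera_info("wrist");im=r.capture("wrist"); cv2.imwrite("pics/w21.png",im); np.save("pics/w21.npy",ci,allow_pickle=True); s=r.capture("scene"); cv2.imwrite("pics/s21.png",s)
E
```

```text
t 27.7 [ 0.4906 -0.1286  0.1038] -107.6 F [ 0.2 -0.3 -2.7] w 0.0588 gf 44.2 q [-0.39  0.38  1.84 -0.    0.93  1.49]
rack -0.11657458536257635 -0.0016998739482453561
```

```bash
python3 - <<'E'
from h import *
ci=np.load("pics/w21.npy",allow_pickle=True).item(); im=cv2.imread("pics/w21.png")
p=np.array([.4906,-.1286,.1038]); t=np.radians(-17.6); ex=np.array([np.cos(t),np.sin(t),0]);ey=np.array([-np.sin(t),np.cos(t),0])
g=cv2.cvtColor(im,6).astype(int)
for dz in(.018,.023,.028):
    # flap top z rel TCP ; flap x points -ex, y -> -ey
    W=[p+ex*(.022-fx)-ey*fy+np.array([0,0,dz]) for fx,fy in((-.045,-.03),(-.045,.004),(-.020,.004),(-.020,.03),(.045,.03),(.045,-.03))]
    print(dz,proj(ci,W).round(0).tolist())
h,s,v=hsv(im); m=(s<45)&(v>165)
for k in comps(m,300)[:4]: print(int(cv2.contourArea(k)),cv2.approxPolyDP(k,4,True)[:,0].tolist())
cv2.imwrite("pics/m21.png",cv2.resize(im,(533,400)))
E
```

```text
0.018 [[188.0, 114.0], [266.0, 114.0], [265.0, 169.0], [322.0, 169.0], [314.0, 289.0], [200.0, 289.0]]
0.023 [[185.0, 115.0], [266.0, 115.0], [266.0, 172.0], [324.0, 172.0], [315.0, 295.0], [198.0, 295.0]]
0.028 [[182.0, 116.0], [266.0, 116.0], [266.0, 175.0], [327.0, 175.0], [317.0, 301.0], [197.0, 301.0]]
5775 [[260, 117], [188, 118], [180, 111], [187, 133], [177, 133], [176, 141], [188, 148], [193, 205], [188, 215], [194, 216], [196, 227], [206, 223], [208, 197], [261, 177]]
4827 [[320, 256], [298, 261], [285, 253], [269, 259], [263, 254], [212, 270], [201, 268], [196, 292], [209, 295], [203, 298], [207, 302], [214, 296], [224, 303], [221, 306], [225, 302], [218, 297], [235, 297], [235, 308], [242, 311], [238, 298], [317, 305]]
391 [[303, 134], [309, 144], [342, 144], [344, 139], [342, 134]]
304 [[320, 209], [310, 212], [312, 242], [321, 238]]
```

Emit:
{"fn": "apply_moves", "kwargs": {
  "moves": [
    [0.5,[0,0,0.08],0],
    [0.5,[0,0,0.16],0],
    [0.5,[0,0,0.2],0],
    [0.5,[0,0,0.2],0]
  ],
  "squeeze": 30
}}

```text
t: 28.2
position: [0.4918, -0.1286, 0.0653]
orientation: [0.988, -0.153, -0.001, -0.0]
wrist_force: [0.5, -0.0, -2.2]
gripper_width: 0.0586
gripper_force: 44.2
```

```bash
cat >> h.py <<'E'
def rk(O=(.602,-.163),deg=-18):
    t=np.radians(deg); d=r.observe()['position'][:2]-np.array(O); print('rack x,y',round(float(d@[np.cos(t),np.sin(t)]),4),round(float(d@[-np.sin(t),np.cos(t)]),4))
E
python3 - <<'E'
from h import *
st(); rk()
E
```

```text
t 28.2 [ 0.4918 -0.1286  0.0653] -107.64 F [ 0.5 -0.  -2.2] w 0.0586 gf 44.2 q [-0.39  0.44  1.87 -0.    0.83  1.49]
rack x,y -0.1155 -0.0013
```

Emit:
{"fn": "apply_moves", "kwargs": {
  "moves": [
    [0.5,[0.01,0,0.04],0],
    [0.5,[0.018,0,0.07],0],
    [0.5,[0.018,0,0.0915],0],
    [0.5,[0.018,0,0.0915],0]
  ]
}}

```text
t: 28.6
position: [0.4961, -0.1305, 0.0473]
orientation: [0.988, -0.155, 0.0, 0.0]
wrist_force: [-0.2, -0.2, 1.5]
gripper_width: 0.0587
gripper_force: 44.4
```

Emit:
{"fn": "apply_moves", "kwargs": {
  "moves": [
    [0.5,[0.003,0,0.03],0],
    [0.5,[0.007,0,0.06],0],
    [0.5,[0.01,0,0.085],0],
    [0.5,[0.0145,0,0.107],0],
    [0.5,[0.0145,0,0.107],0]
  ]
}}

```text
t: 29.1
position: [0.4966, -0.1302, 0.0257]
orientation: [0.988, -0.155, -0.002, -0.0]
wrist_force: [-3.9, 2.8, 5.3]
gripper_width: 0.0589
gripper_force: 47.8
```

```bash
python3 - <<'E'
from h import *
st(); rk()
ci=r.camera_info("wrist");im=r.capture("wrist"); cv2.imwrite("pics/w22.png",im); np.save("pics/w22.npy",ci,allow_pickle=True)
h,s,v=hsv(im); m=(s<45)&(v>140)
for k in comps(m,300)[:4]: print(int(cv2.contourArea(k)),cv2.approxPolyDP(k,4,True)[:,0].tolist())
E
```

```text
t 29.1 [ 0.4966 -0.1302  0.0257] -107.8 F [-3.9  2.8  5.3] w 0.0589 gf 47.8 q [-0.39  0.51  1.89  0.    0.75  1.49]
rack x,y -0.1104 -0.0014
87090 [[0, 0], [0, 282], [9, 279], [22, 298], [30, 295], [15, 277], [24, 273], [51, 309], [95, 274], [113, 272], [120, 281], [139, 277], [167, 242], [189, 226], [202, 263], [190, 304], [199, 332], [206, 323], [254, 328], [311, 323], [317, 332], [327, 306], [318, 273], [331, 228], [378, 277], [397, 281], [404, 272], [427, 276], [511, 349], [511, 172], [481, 183], [465, 182], [465, 176], [444, 187], [433, 184], [374, 208], [367, 225], [332, 225], [334, 197], [305, 191], [309, 151], [301, 152], [298, 190], [266, 185], [267, 136], [176, 130], [165, 144], [162, 114], [173, 108], [170, 73], [158, 68], [153, 2], [164, 0]]
7751 [[511, 0], [422, 2], [420, 35], [358, 64], [420, 65], [428, 77], [451, 75], [458, 84], [450, 91], [420, 91], [388, 112], [461, 90], [485, 59], [511, 46]]
1577 [[371, 330], [367, 364], [391, 383], [422, 383], [388, 334]]
1303 [[146, 330], [130, 333], [109, 363], [125, 383], [150, 364]]
```

Emit:
{"fn": "apply_moves", "kwargs": {
  "moves": [
    [0.5,[0.01,0,0.015],0],
    [0.5,[0.022,0,0.03],0],
    [0.5,[0.035,0,0.045],0],
    [0.5,[0.047,0,0.058],0],
    [0.5,[0.047,0,0.058],0]
  ]
}}

```text
t: 29.65
position: [0.5018, -0.1318, 0.0134]
orientation: [0.988, -0.154, -0.005, -0.001]
wrist_force: [-9.3, 3.4, 5.5]
gripper_width: 0.059
gripper_force: 55.3
```

Emit:
{"fn": "apply_moves", "kwargs": {
  "moves": [
    [0.5,[0.01,0,0.01],0],
    [0.5,[0.02,0,0.017],0],
    [0.5,[0.03,0,0.024],0],
    [0.5,[0.03,0,0.024],0]
  ]
}}

```text
t: 30.05
position: [0.5055, -0.133, 0.0082]
orientation: [0.988, -0.154, -0.007, -0.001]
wrist_force: [-12.4, 3.0, 4.9]
gripper_width: 0.0584
gripper_force: 61.7
```

```bash
python3 - <<'E'
from h import *
st(); rk()
s=r.capture("scene"); cv2.imwrite("pics/s23.png",s)
ci=r.camera_info("wrist");im=r.capture("wrist"); cv2.imwrite("pics/w23.png",im); np.save("pics/w23.npy",ci,allow_pickle=True)
E
```

```text
t 30.05 [ 0.5055 -0.133   0.0082] -107.75 F [-12.4   3.    4.9] w 0.0584 gf 61.7 q [-0.39  0.55  1.87 -0.    0.74  1.49]
rack x,y -0.1011 -0.0013
```

```bash
python3 - <<'E'
from h import *
for n in("w22","w23"):
    im=cv2.imread(f"pics/{n}.png"); h,s,v=hsv(im); m=((s<45)&(v>170)); m[:60]=0; m[250:]=0; m[:,:140]=0; m[:,345:]=0
    for k in comps(m,400)[:2]: print(n,int(cv2.contourArea(k)),cv2.approxPolyDP(k,3,True)[:,0].tolist())
ci=np.load("pics/w23.npy",allow_pickle=True).item()
p=np.array([.5055,-.133,.0082]); t=np.radians(-17.75); ex=np.array([np.cos(t),np.sin(t),0]);ey=np.array([-np.sin(t),np.cos(t),0]);ez=np.array([0,0,1.])
for a in(30,40,50,60):
    c,s_=np.cos(np.radians(a)),np.sin(np.radians(a)); u=ex*c+ez*s_; n=ez*c-ex*s_  # u to hinge, n top normal
    P=p+ez*.018
    W=[P-u*(fx-.022)-ey*fy+n*(fz) for fx,fy,fz in((-.045,-.03,.005),(-.045,.004,.005),(-.02,.004,.005),(-.02,.03,.005),(-.045,-.03,-.005),(-.045,.004,-.005))]
    print(a,proj(ci,W).round(0).tolist(), 'hinge z',W[0][2].round(3))
E
```

```text
w22 8637 [[141, 86], [140, 118], [150, 120], [143, 132], [153, 143], [140, 141], [140, 157], [152, 160], [150, 171], [156, 178], [159, 176], [170, 185], [176, 181], [182, 202], [179, 210], [171, 206], [173, 203], [170, 209], [162, 192], [173, 196], [171, 190], [168, 193], [157, 189], [161, 197], [153, 202], [151, 194], [149, 197], [140, 189], [140, 204], [152, 209], [149, 215], [141, 217], [151, 224], [151, 229], [140, 237], [140, 247], [162, 249], [164, 245], [154, 249], [149, 238], [163, 233], [163, 224], [172, 225], [172, 232], [182, 232], [179, 211], [183, 208], [186, 217], [200, 208], [216, 207], [217, 202], [265, 191], [265, 143], [255, 147], [266, 137], [245, 139], [244, 135], [238, 138], [219, 134], [209, 140], [205, 137], [210, 133], [173, 140], [176, 130], [166, 145], [161, 130], [162, 114], [168, 105], [165, 99], [161, 100], [160, 109], [154, 114], [148, 112], [141, 100], [145, 92]]
w23 7304 [[140, 65], [140, 125], [145, 123], [140, 127], [140, 209], [150, 202], [153, 206], [150, 214], [140, 212], [140, 249], [163, 249], [172, 238], [266, 249], [270, 208], [160, 195], [181, 196], [187, 189], [154, 185], [150, 143], [165, 134], [159, 114], [163, 116], [162, 98], [145, 96]]
30 [[163.0, 160.0], [268.0, 160.0], [267.0, 207.0], [334.0, 207.0], [170.0, 140.0], [268.0, 140.0]] hinge z 0.064
40 [[157.0, 191.0], [269.0, 191.0], [267.0, 225.0], [336.0, 225.0], [162.0, 164.0], [269.0, 164.0]] hinge z 0.073
50 [[151.0, 229.0], [270.0, 229.0], [267.0, 245.0], [338.0, 245.0], [156.0, 196.0], [269.0, 196.0]] hinge z 0.081
60 [[148.0, 271.0], [270.0, 271.0], [267.0, 266.0], [339.0, 266.0], [151.0, 235.0], [270.0, 235.0]] hinge z 0.087
```

Emit:
{"fn": "apply_moves", "kwargs": {
  "moves": [
    [0.5,[-0.01,0,0.01],0],
    [0.5,[-0.02,0,0.02],0],
    [0.5,[-0.02,0,0.02],0],
    [0.5,[-0.02,0,0.02],0]
  ]
}}

```text
t: 30.55
position: [0.5047, -0.1325, 0.0053]
orientation: [0.988, -0.155, -0.004, -0.001]
wrist_force: [-8.3, 5.0, 8.4]
gripper_width: 0.0592
gripper_force: 62.7
```

```bash
python3 - <<'E'
from h import *
st(); rk()
E
```

```text
t 30.55 [ 0.5047 -0.1325  0.0053] -107.78 F [-8.3  5.   8.4] w 0.0592 gf 62.7 q [-0.39  0.55  1.87  0.    0.72  1.49]
rack x,y -0.1019 -0.0011
```

Emit:
{"fn": "apply_moves", "kwargs": {
  "moves": [
    [0.5,[-0.008,0,0],0],
    [0.5,[-0.015,0,0.003],0],
    [0.5,[-0.015,0,0.003],0]
  ]
}}

```text
t: 30.85
position: [0.5041, -0.1325, 0.0051]
orientation: [0.988, -0.155, -0.002, -0.001]
wrist_force: [-5.3, 3.1, 5.2]
gripper_width: 0.0587
gripper_force: 62.0
```

Emit:
{"fn": "apply_moves", "kwargs": {
  "moves": [
    [1,[0,0,0],0],
    [1,[0,0,0],0],
    [1,[0,0,0],0],
    [1,[0,0,0],0],
    [1,[0,0,0],0]
  ]
}}

```text
t: 31.35
position: [0.5064, -0.1338, 0.005]
orientation: [0.988, -0.155, 0.0, 0.0]
wrist_force: [-0.2, -0.8, 0.3]
gripper_width: 0.0855
gripper_force: 0.0
```

```bash
python3 - <<'E'
from h import *
st(); rk()
ci=r.camera_info("wrist"); im=r.capture("wrist"); cv2.imwrite("pics/w24.png",im);np.save("pics/w24.npy",ci,allow_pickle=True); cv2.imwrite("pics/s24.png",r.capture("scene"))
a=cv2.imread("pics/w23.png"); h,s,v=hsv(im); m=((s<45)&(v>170)); m[:60]=0; m[250:]=0; m[:,:140]=0; m[:,345:]=0
for k in comps(m,400)[:2]: print(int(cv2.contourArea(k)),cv2.approxPolyDP(k,3,True)[:,0].tolist())
E
```

```text
t 31.35 [ 0.5064 -0.1338  0.005 ] -107.83 F [-0.2 -0.8  0.3] w 0.0855 gf 0.0 q [-0.39  0.55  1.88 -0.    0.71  1.49]
rack x,y -0.0999 -0.0018
3667 [[140, 231], [140, 244], [151, 244], [155, 249], [184, 249], [204, 241], [205, 249], [268, 248], [267, 217], [155, 217], [152, 235]]
```

Emit:
{"fn": "apply_moves", "kwargs": {
  "moves": [
    [1,[0,0,-0.03],0],
    [1,[0,0,-0.1],0],
    [1,[0,0,-0.25],0],
    [1,[0,0,-0.45],0],
    [1,[0,0,-0.65],0],
    [1,[0,0,-0.65],0]
  ]
}}

```text
t: 32.05
position: [0.51, -0.1352, 0.1405]
orientation: [0.988, -0.155, 0.005, 0.001]
wrist_force: [1.4, 0.1, -0.0]
gripper_width: 0.0851
gripper_force: 0.0
```

```bash
python3 - <<'E'
from h import *
st(); rk()
ci=r.camera_info("wrist"); im=r.capture("wrist"); cv2.imwrite("pics/w25.png",im);np.save("pics/w25.npy",ci,allow_pickle=True)
h,s,v=hsv(im); m=((s<45)&(v>170)); m[300:]=0
for k in comps(m,400)[:3]: print(int(cv2.contourArea(k)),cv2.approxPolyDP(k,4,True)[:,0].tolist())
O=np.array([.602,-.163]);t=np.radians(-18);ex=np.array([np.cos(t),np.sin(t),0]);ey=np.array([-np.sin(t),np.cos(t),0]);ez=np.array([0,0,1.])
for a in(45,50,55):
    c,s_=np.cos(np.radians(a)),np.sin(np.radians(a)); u=ex*c+ez*s_; n=ez*c-ex*s_
    E=np.array([*O,.06])-.07*ex; # edge; underside passes through; foot underside corner z=0
    foot=E-u*(.06/s_)
    W=[foot+u*(.045-fx)-ey*fy+n*fz for fx,fy,fz in((-.045,-.03,.01),(-.045,.004,.01),(-.045,-.03,0),(-.045,.004,0),(.045,-.03,.01),(.045,.03,.01))]
    print(a,proj(ci,W).round(0).tolist())
plan([(*(O-.15*ex[:2]),.06,-18)])
E
```

```text
t 32.05 [ 0.51   -0.1352  0.1405] -107.82 F [ 1.4  0.1 -0. ] w 0.0851 gf 0.0 q [-0.39  0.35  1.77 -0.    1.01  1.49]
rack x,y -0.0961 -0.0019
2806 [[210, 158], [231, 196], [286, 195], [292, 164], [305, 162], [288, 159], [282, 164], [278, 156], [275, 167], [262, 171], [261, 150], [217, 150], [217, 157]]
45 [[216.0, 166.0], [260.0, 167.0], [217.0, 156.0], [260.0, 156.0], [227.0, 213.0], [285.0, 213.0]]
50 [[215.0, 164.0], [260.0, 164.0], [216.0, 152.0], [260.0, 152.0], [226.0, 204.0], [285.0, 204.0]]
55 [[214.0, 163.0], [260.0, 163.0], [215.0, 150.0], [260.0, 150.0], [226.0, 197.0], [285.0, 197.0]]
[-0.2617, -0.0103, 0.3906] turn -0.998 rows>= 10.5
```

The flap leans at about 55° on the panel. Its corners at (217,150), (261,150), (231,196) and (286,195) match the prediction. Next I push its foot toward the panel with shut fingers to stand it up.

Emit:
{"fn": "apply_moves", "kwargs": {
  "moves": [
    [1,[-0.15,-0.01,0],0],
    [0.5,[-0.28,-0.01,0],-0.09],
    [0,[-0.28,-0.01,0],-0.18],
    [0,[-0.28,-0.01,0],-0.28],
    [0,[-0.28,-0.01,0],-0.37],
    [0,[-0.28,-0.01,0],-0.46],
    [0,[-0.28,-0.01,0],-0.56],
    [0,[-0.28,-0.01,0],-0.65],
    [0,[-0.28,-0.01,0],-0.75],
    [0,[-0.28,-0.01,0],-0.84]
  ]
}}

```text
t: 33.1
position: [0.4524, -0.1142, 0.1338]
orientation: [0.874, 0.486, -0.001, -0.001]
wrist_force: [0.2, 0.1, 0.3]
gripper_width: -0.0002
gripper_force: 0.0
```

Emit:
{"fn": "apply_moves", "kwargs": {
  "moves": [
    [0,[0,0,0.1],-0.09],
    [0,[0,0,0.2],-0.158],
    [0,[0,0,0.3],-0.158],
    [0,[0,0,0.3],-0.158]
  ]
}}

```text
t: 33.5
position: [0.4505, -0.1135, 0.0721]
orientation: [0.809, 0.588, -0.002, -0.003]
wrist_force: [-0.1, 0.6, -0.4]
gripper_width: -0.0
gripper_force: 0.0
```

```bash
python3 - <<'E'
from h import *
st(); rk(); O=np.array([.602,-.163]);t=np.radians(-18);ex=np.array([np.cos(t),np.sin(t)])
plan([(*(O-.15*ex),.018,-18),(*(O-.125*ex),.018,-18),(*(O-.097*ex),.018,-18)])
E
```

```text
t 33.5 [ 0.4505 -0.1135  0.0721] -18.02 F [-0.1  0.6 -0.4] w -0.0 gf 0.0 q [-0.4   0.38  1.96 -0.    0.81 -0.08]
rack x,y -0.1594 0.0003
[-0.0014, 0.0468, 0.2707] turn -0.0002 rows>= 1.1
[-0.0, 0.125, -0.0] turn 0.0 rows>= 0.5
[0.0, 0.14, -0.0] turn 0.0 rows>= 0.6
```

Emit:
{"fn": "apply_moves", "kwargs": {
  "moves": [
    [0,[0,0,0.1],0],
    [0,[0,0,0.2],0],
    [0,[0,0,0.26],0],
    [0,[0,0,0.265],0],
    [0,[0,0.06,0.265],0],
    [0,[0,0.12,0.265],0],
    [0,[0,0.17,0.265],0],
    [0,[0,0.2,0.265],0],
    [0,[0,0.2,0.265],0]
  ]
}}

```text
t: 34.4
position: [0.4935, -0.1278, 0.0225]
orientation: [0.809, 0.588, 0.001, 0.001]
wrist_force: [-0.4, 0.9, 0.5]
gripper_width: -0.0001
gripper_force: 0.0
```

Emit:
{"fn": "apply_moves", "kwargs": {
  "moves": [
    [0,[0,0.015,0],0],
    [0,[0,0.03,0],0],
    [0,[0,0.045,0],0],
    [0,[0,0.06,0],0],
    [0,[0,0.06,0],0]
  ]
}}

```text
t: 34.9
position: [0.498, -0.129, 0.0215]
orientation: [0.809, 0.588, -0.003, -0.004]
wrist_force: [-10.6, 1.6, 10.6]
gripper_width: 0.0
gripper_force: 7.4
```

```bash
python3 - <<'E'
from h import *
st(); rk()
E
```

```text
t 34.9 [ 0.498  -0.129   0.0215] -17.98 F [-10.6   1.6  10.6] w 0.0 gf 7.4 q [-0.39  0.52  1.88 -0.    0.75 -0.07]
rack x,y -0.1094 0.0002
```

Emit:
{"fn": "apply_moves", "kwargs": {
  "moves": [
    [0,[0,0.015,0],0],
    [0,[0,0.03,0],0],
    [0,[0,0.04,0],0],
    [0,[0,0.04,0],0]
  ]
}}

```text
t: 35.3
position: [0.4984, -0.1291, 0.0212]
orientation: [0.809, 0.588, -0.007, -0.009]
wrist_force: [-25.2, 3.8, 26.3]
gripper_width: -0.0001
gripper_force: 18.3
```

Emit:
{"fn": "apply_moves", "kwargs": {
  "moves": [
    [0,[0,0.01,0],0],
    [0,[0,0.02,0],0],
    [0,[0,0.02,0],0]
  ]
}}

```text
t: 35.6
position: [0.4986, -0.1292, 0.0212]
orientation: [0.808, 0.588, -0.009, -0.012]
wrist_force: [-32.5, 5.3, 36.9]
gripper_width: 0.0004
gripper_force: 23.9
```

```bash
python3 - <<'E'
from h import *
st(); rk()
E
```

```text
t 35.6 [ 0.4986 -0.1292  0.0212] -17.92 F [-32.5   5.3  36.9] w 0.0004 gf 23.9 q [-0.39  0.53  1.86 -0.    0.78 -0.07]
rack x,y -0.1088 0.0002
```

Jammed: the push at 27 mm height wedges the flap. I back off and push right at the foot instead, feeling for the shelf first.

Emit:
{"fn": "apply_moves", "kwargs": {
  "moves": [
    [0,[0,-0.06,0],0],
    [0,[0,-0.12,0],0],
    [0,[0,-0.2,0],0],
    [0,[0,-0.28,0],0],
    [0,[0,-0.28,0.04],0],
    [0,[0,-0.28,0.08],0],
    [0,[0,-0.28,0.1],0],
    [0,[0,-0.28,0.1],0]
  ]
}}

```text
t: 36.4
position: [0.4617, -0.1174, 0.001]
orientation: [0.809, 0.588, -0.0, -0.0]
wrist_force: [0.5, 0.1, -0.8]
gripper_width: -0.0001
gripper_force: 0.0
```

Emit:
{"fn": "apply_moves", "kwargs": {
  "moves": [
    [0,[0,0,0.01],0],
    [0,[0,0,0.015],0],
    [0,[0,0,0.015],0]
  ]
}}

```text
t: 36.7
position: [0.4613, -0.1172, -0.0011]
orientation: [0.809, 0.588, -0.0, 0.0]
wrist_force: [-0.6, -0.9, -0.1]
gripper_width: 0.0003
gripper_force: 0.0
```

```bash
python3 - <<'E'
from h import *
st(); rk()
cv2.imwrite("pics/s27.png",r.capture("scene")); cv2.imwrite("pics/w27.png",r.capture("wrist")); cv2.imwrite("pics/t27.png",r.capture("top"))
E
```

```text
t 36.7 [ 0.4613 -0.1172 -0.0011] -18.0 F [-0.6 -0.9 -0.1] w 0.0003 gf 0.0 q [-0.39  0.53  1.99 -0.    0.63 -0.08]
rack x,y -0.1479 0.0001
```

Emit:
{"fn": "apply_moves", "kwargs": {
  "moves": [
    [0,[0,0.02,0.009],0],
    [0,[0,0.06,0.009],0],
    [0,[0,0.09,0.009],0],
    [0,[0,0.11,0.009],0],
    [0,[0,0.12,0.009],0],
    [0,[0,0.13,0.009],0],
    [0,[0,0.13,0.009],0]
  ]
}}

```text
t: 37.55
position: [0.485, -0.1248, -0.003]
orientation: [0.809, 0.588, -0.0, -0.001]
wrist_force: [-3.0, 0.8, 1.8]
gripper_width: 0.0002
gripper_force: 1.5
```

Emit:
{"fn": "apply_moves", "kwargs": {
  "moves": [
    [0,[0,0.015,0],0],
    [0,[0,0.03,0],0],
    [0,[0,0.045,0],0],
    [0,[0,0.045,0],0]
  ]
}}

```text
t: 37.95
position: [0.4849, -0.1248, -0.003]
orientation: [0.809, 0.588, -0.005, -0.007]
wrist_force: [-25.6, 4.6, 26.3]
gripper_width: -0.0001
gripper_force: 4.4
```

```bash
python3 - <<'E'
from h import *
st(); rk()
cv2.imwrite("pics/s28.png",r.capture("scene"))
E
```

```text
t 37.95 [ 0.4849 -0.1248 -0.003 ] -17.96 F [-25.6   4.6  26.3] w -0.0001 gf 4.4 q [-0.39  0.55  1.92 -0.    0.68 -0.07]
rack x,y -0.1231 0.0002
```

```bash
python3 - <<'E'
from h import *
cs=r.camera_info("scene");ct=r.camera_info("top")
s=cv2.imread("pics/s28.png");w=cv2.imread("pics/w27.png");t=cv2.imread("pics/t27.png"); s2=cv2.imread("pics/s27.png")
O=np.array([.602,-.163]);a=np.radians(-18);P=[*(O-.09*np.array([np.cos(a),np.sin(a)])),.04]
x,y=proj(cs,P)[0].astype(int); u,v=proj(ct,P)[0].astype(int); print(x,y,u,v)
f=lambda i,x,y,hw,hh:cv2.resize(i[max(0,y-hh):y+hh,max(0,x-hw):x+hw],(400,300),interpolation=2)
cv2.imwrite("pics/m28.png",np.vstack([np.hstack([f(s,x,y,50,38),f(s2,x,y,50,38)]),np.hstack([cv2.resize(w,(400,300)),f(t,u,v,50,38)])]))
E
```

```text
182 216 326 233
```

View pics/m28.png

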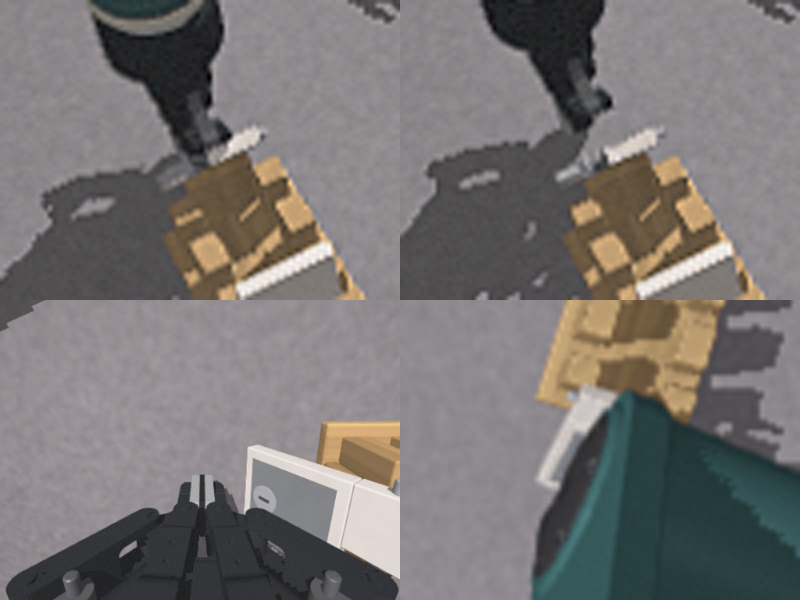

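The view shows the flap leaning correctly on the panel, with the hinge strip up at (605,160) to (660,130) in the top-right panel. The shut fingertips at (205,480), lower left, bear on its sloping face, which presses the flap down and jams it. I go lower by feel so the push is horizontal on the foot.

Emit:
{"fn": "apply_moves", "kwargs": {
  "moves": [
    [0,[0,-0.06,0],0],
    [0,[0,-0.1,0],0],
    [0,[0,-0.12,0],0],
    [0,[0,-0.12,0.01],0],
    [0,[0,-0.12,0.015],0],
    [0,[0,-0.12,0.015],0]
  ]
}}

```text
t: 38.6
position: [0.4724, -0.1208, -0.006]
orientation: [0.809, 0.588, 0.0, 0.0]
wrist_force: [-0.9, 0.1, -0.6]
gripper_width: 0.0004
gripper_force: 0.0
```

Emit:
{"fn": "apply_moves", "kwargs": {
  "moves": [
    [0,[0,0,0.01],0],
    [0,[0,0,0.01],0]
  ]
}}

```text
t: 38.8
position: [0.4725, -0.1209, -0.0067]
orientation: [0.809, 0.588, 0.0, 0.001]
wrist_force: [-3.6, 0.3, 17.8]
gripper_width: -0.0002
gripper_force: 8.8
```

Emit:
{"fn": "apply_moves", "kwargs": {
  "moves": [
    [0,[0,0,0.01],0],
    [0,[0,0,0.01],0]
  ]
}}

```text
t: 39.0
position: [0.4725, -0.1209, -0.0068]
orientation: [0.809, 0.588, 0.001, 0.001]
wrist_force: [-7.5, 3.4, 44.6]
gripper_width: 0.0002
gripper_force: 22.1
```

Emit:
{"fn": "apply_moves", "kwargs": {
  "moves": [
    [0,[0,0,0.01],0],
    [0,[0,0,0.01],0]
  ]
}}

```text
t: 39.2
position: [0.4726, -0.1209, -0.007]
orientation: [0.809, 0.588, 0.001, 0.001]
wrist_force: [-12.1, 4.6, 70.6]
gripper_width: -0.0
gripper_force: 35.6
```

Tips touch the shelf at TCP -0.0067. The wide knuckles along the closing line were what hit the flap's face high up, so I back off and turn 90° to push with the narrow side.

Emit:
{"fn": "apply_moves", "kwargs": {
  "moves": [
    [0,[0,0,-0.06],0],
    [0,[0,-0.09,-0.16],0.09],
    [0,[0,-0.09,-0.16],0.18],
    [0,[0,-0.09,-0.16],0.28],
    [0,[0,-0.09,-0.16],0.37],
    [0,[0,-0.09,-0.16],0.46],
    [0,[0,-0.09,-0.16],0.56],
    [0,[0,-0.09,-0.16],0.65],
    [0,[0,-0.09,-0.16],0.75],
    [0,[0,-0.09,-0.16],0.85]
  ]
}}

```text
t: 40.2
position: [0.4549, -0.1151, 0.0201]
orientation: [0.999, -0.035, 0.0, 0.0]
wrist_force: [-0.2, 0.2, 0.9]
gripper_width: -0.0003
gripper_force: 0.0
```

Emit:
{"fn": "apply_moves", "kwargs": {
  "moves": [
    [0,[0,0,0],0.09],
    [0,[0,0,0.05],0.15],
    [0,[0,0,0.1],0.15],
    [0,[0,0,0.12],0.15],
    [0,[0,0,0.12],0.15]
  ]
}}

```text
t: 40.7
position: [0.4539, -0.1148, -0.0046]
orientation: [0.989, -0.149, -0.001, -0.0]
wrist_force: [-0.8, -0.2, -0.3]
gripper_width: 0.0006
gripper_force: 0.0
```

```bash
python3 - <<'E'
from h import *
st(); rk()
E
```

```text
t 40.7 [ 0.4539 -0.1148 -0.0046] -107.08 F [-0.8 -0.2 -0.3] w 0.0006 gf 0.0 q [-0.4   0.53  2.   -0.    0.61  1.47]
rack x,y -0.1558 0.0001
```

Emit:
{"fn": "apply_moves", "kwargs": {
  "moves": [
    [0,[0.04,0,0],0],
    [0,[0.08,0,0],0],
    [0,[0.11,0,0],0],
    [0,[0.125,0,0],0],
    [0,[0.14,0,0],0],
    [0,[0.15,0,0],0],
    [0,[0.15,0,0],0]
  ]
}}

```text
t: 41.4
position: [0.4831, -0.1238, -0.0038]
orientation: [0.989, -0.149, -0.0, 0.0]
wrist_force: [0.1, 0.2, -0.6]
gripper_width: -0.0
gripper_force: 0.0
```

Emit:
{"fn": "apply_moves", "kwargs": {
  "moves": [
    [0,[0.015,0,0],0],
    [0,[0.03,0,0],0],
    [0,[0.045,0,0],0],
    [0,[0.055,0,0],0],
    [0,[0.055,0,0],0]
  ]
}}

```text
t: 41.9
position: [0.4942, -0.1273, -0.0038]
orientation: [0.989, -0.149, 0.0, 0.0]
wrist_force: [-0.6, -0.2, 0.7]
gripper_width: -0.0001
gripper_force: 0.2
```

```bash
python3 - <<'E'
from h import *
st(); rk()
E
```

```text
t 41.9 [ 0.4942 -0.1273 -0.0038] -107.19 F [-0.6 -0.2  0.7] w -0.0001 gf 0.2 q [-0.39  0.56  1.91 -0.    0.67  1.48]
rack x,y -0.1136 0.0006
```

Emit:
{"fn": "apply_moves", "kwargs": {
  "moves": [
    [0,[-0.02,0,0],0],
    [0,[-0.02,0,-0.06],0],
    [0,[-0.02,0,-0.13],0],
    [0,[0.01,0,-0.13],0],
    [0,[0.03,0,-0.13],0],
    [0,[0.045,0,-0.13],0],
    [0,[0.06,0,-0.13],0],
    [0,[0.06,0,-0.13],0]
  ]
}}

```text
t: 42.7
position: [0.5046, -0.1305, 0.0217]
orientation: [0.989, -0.149, -0.001, -0.0]
wrist_force: [-1.1, 0.4, 1.6]
gripper_width: 0.0
gripper_force: 0.9
```

Emit:
{"fn": "apply_moves", "kwargs": {
  "moves": [
    [0,[0.012,0,0],0],
    [0,[0.022,0,0],0],
    [0,[0.032,0,0],0],
    [0,[0.032,0,0],0]
  ]
}}

```text
t: 43.1
position: [0.5052, -0.1305, 0.0213]
orientation: [0.989, -0.149, -0.006, -0.001]
wrist_force: [-11.5, 2.9, 12.2]
gripper_width: 0.0001
gripper_force: 8.2
```

```bash
python3 - <<'E'
from h import *
st(); rk()
E
```

```text
t 43.1 [ 0.5052 -0.1305  0.0213] -107.16 F [-11.5   2.9  12.2] w 0.0001 gf 8.2 q [-0.38  0.53  1.86 -0.    0.76  1.49]
rack x,y -0.1021 0.001
```

Emit:
{"fn": "apply_moves", "kwargs": {
  "moves": [
    [0,[0.005,0,-0.02],0],
    [0,[0.01,0,-0.04],0],
    [0,[0.015,0,-0.06],0],
    [0,[0.015,0,-0.06],0]
  ]
}}

```text
t: 43.5
position: [0.5142, -0.1334, 0.0344]
orientation: [0.989, -0.149, -0.0, 0.0]
wrist_force: [-3.3, 0.7, 0.7]
gripper_width: -0.0001
gripper_force: 1.8
```

```bash
python3 - <<'E'
from h import *
st(); rk()
O=np.array([.602,-.163]);t=np.radians(-18);ex=np.array([np.cos(t),np.sin(t)])
p=r.observe()['position']; d=p[:2]-O; xr=float(d@ex); c=np.array([-70-(xr*1e3+11),60-(p[2]*1e3+6.7)]); print('lean deg from vertical',np.degrees(np.arctan2(c[0],c[1])-np.arcsin(10/np.hypot(*c))))
E
```

```text
t 43.5 [ 0.5142 -0.1334  0.0344] -107.19 F [-3.3  0.7  0.7] w -0.0001 gf 1.8 q [-0.38  0.51  1.84 -0.    0.79  1.49]
rack x,y -0.0926 0.001
lean deg from vertical 4.885760663832439
```

It came upright: the lean is now about 5°. Next I retreat, rise, turn 90° and set up to grip it by its thickness from above.

Emit:
{"fn": "apply_moves", "kwargs": {
  "moves": [
    [0,[-0.1,0,0],0],
    [0,[-0.22,0,-0.1],0],
    [0.45,[-0.22,0,-0.3],-0.09],
    [0.45,[-0.22,0,-0.5],-0.18],
    [0.45,[-0.22,0,-0.5],-0.28],
    [0.45,[-0.22,0,-0.5],-0.37],
    [0.45,[-0.22,0,-0.5],-0.46],
    [0.45,[-0.22,0,-0.5],-0.56],
    [0.45,[-0.22,0,-0.5],-0.65],
    [0.45,[-0.22,0,-0.5],-0.75]
  ]
}}

```text
t: 44.5
position: [0.474, -0.1212, 0.1349]
orientation: [0.905, 0.425, 0.001, 0.001]
wrist_force: [-0.3, -0.2, -1.0]
gripper_width: 0.0387
gripper_force: 0.0
```

Emit:
{"fn": "apply_moves", "kwargs": {
  "moves": [
    [0.45,[0,0,0],-0.09],
    [0.45,[0,0,0],-0.18],
    [0.45,[0,0,0],-0.241],
    [0.45,[0,0,0],-0.241]
  ]
}}

```text
t: 44.9
position: [0.4737, -0.121, 0.1347]
orientation: [0.811, 0.585, 0.001, 0.001]
wrist_force: [0.6, -0.2, 0.9]
gripper_width: 0.0385
gripper_force: 0.0
```

```bash
python3 - <<'E'
from h import *
st(); rk()
ci=r.camera_info("wrist"); im=r.capture("wrist"); cv2.imwrite("pics/w30.png",im);np.save("pics/w30.npy",ci,allow_pickle=True)
O=np.array([.602,-.163]);t=np.radians(-18);ex=np.array([np.cos(t),np.sin(t),0]);ey=np.array([-np.sin(t),np.cos(t),0]);ez=np.array([0,0,1.])
for a in(75,80,85):
    c,s_=np.cos(np.radians(a)),np.sin(np.radians(a)); u=ex*c+ez*s_; n=ez*c-ex*s_
    E=np.array([*O,.06])-.07*ex; foot=E-u*(.06/s_)
    W=[foot+u*(.045-fx)-ey*fy+n*fz for fx,fy,fz in((-.045,-.03,.01),(-.045,.004,.01),(-.045,-.03,0),(-.045,.004,0))]
    print(a,proj(ci,W).round(0).tolist())
h,s,v=hsv(im); m=((s<45)&(v>170)); m[300:]=0
for k in comps(m,200)[:3]: print(int(cv2.contourArea(k)),cv2.approxPolyDP(k,3,True)[:,0].tolist())
plan([(*(O-.076*ex[:2]+.013*ey[:2]),.12,-18),(*(O-.076*ex[:2]+.013*ey[:2]),.057,-18)])
E
```

```text
t 44.9 [ 0.4737 -0.121   0.1347] -18.37 F [ 0.6 -0.2  0.9] w 0.0385 gf 0.0 q [-0.39  0.31  1.85 -0.    0.98 -0.07]
rack x,y -0.135 0.0003
75 [[349.0, 161.0], [345.0, 208.0], [361.0, 160.0], [357.0, 207.0]]
80 [[346.0, 162.0], [342.0, 208.0], [359.0, 161.0], [355.0, 207.0]]
85 [[342.0, 162.0], [338.0, 209.0], [356.0, 161.0], [352.0, 208.0]]
2063 [[306, 143], [306, 150], [329, 162], [326, 218], [305, 198], [306, 153], [305, 201], [328, 227], [349, 226], [353, 219], [337, 220], [333, 202], [344, 209], [356, 207], [359, 163], [350, 159], [351, 152], [345, 152], [344, 159], [317, 143]]
319 [[302, 225], [313, 267], [321, 258], [309, 226]]
314 [[216, 225], [208, 225], [196, 257], [204, 264]]
[0.0663, 0.2956, 0.0734] turn -0.0059 rows>= 1.2
[0.0, 0.0, 0.315] turn 0.0 rows>= 1.3
```

The corners match an 80° stance. I move over it and grip by the thickness.

Emit:
{"fn": "apply_moves", "kwargs": {
  "moves": [
    [0.45,[0.03,0.15,0.03],-0.005],
    [0.45,[0.066,0.296,0.073],-0.005],
    [0.45,[0.066,0.296,0.073],-0.005],
    [0.45,[0.066,0.296,0.073],-0.005],
    [0.45,[0.066,0.296,0.16],-0.005],
    [0.45,[0.066,0.296,0.25],-0.005],
    [0.45,[0.066,0.296,0.32],-0.005],
    [0.45,[0.066,0.296,0.37],-0.005],
    [0.45,[0.066,0.296,0.385],-0.005],
    [0.45,[0.066,0.296,0.385],-0.005]
  ]
}}

```text
t: 45.95
position: [0.5319, -0.1265, 0.0571]
orientation: [0.809, 0.588, -0.0, -0.0]
wrist_force: [0.8, -0.4, 0.3]
gripper_width: 0.0388
gripper_force: 0.0
```

```bash
python3 - <<'E'
from h import *
st(); rk()
E
```

```text
t 45.95 [ 0.5319 -0.1265  0.0571] -17.99 F [ 0.8 -0.4  0.3] w 0.0388 gf 0.0 q [-0.36  0.49  1.79 -0.    0.86 -0.05]
rack x,y -0.0779 0.013
```

Emit:
{"fn": "apply_moves", "kwargs": {
  "moves": [
    [0.25,[0,0.005,0],0],
    [0.15,[0,0.005,0],0],
    [0,[0,0.005,0],0],
    [0,[0,0.005,0],0],
    [0,[0,0.005,0],0],
    [0,[0,0.005,0],0]
  ],
  "squeeze": 60
}}

```text
t: 46.55
position: [0.5338, -0.127, 0.0578]
orientation: [0.809, 0.588, 0.0, 0.0]
wrist_force: [-1.1, 1.1, 6.9]
gripper_width: 0.0089
gripper_force: 60.0
```

Emit:
{"fn": "apply_moves", "kwargs": {
  "moves": [
    [0,[0,0,-0.02],0],
    [0,[0,-0.005,-0.06],0],
    [0,[0,-0.005,-0.1],0],
    [0,[0,-0.005,-0.1],0]
  ]
}}

```text
t: 46.95
position: [0.5333, -0.1269, 0.0785]
orientation: [0.809, 0.588, 0.001, 0.001]
wrist_force: [0.3, 0.4, -2.8]
gripper_width: 0.0093
gripper_force: 58.9
```

```bash
python3 - <<'E'
from h import *
st(); rk()
ci=r.camera_info("wrist"); im=r.capture("wrist"); cv2.imwrite("pics/w31.png",im);np.save("pics/w31.npy",ci,allow_pickle=True)
cv2.imwrite("pics/s31.png",r.capture("scene"))
E
```

```text
t 46.95 [ 0.5333 -0.1269  0.0785] -17.96 F [ 0.3  0.4 -2.8] w 0.0093 gf 58.9 q [-0.36  0.46  1.78 -0.    0.9  -0.05]
rack x,y -0.0765 0.0131
```

```bash
cat >> h.py <<'E'
def slotprof(name,ys=(.024,.029,.034),z=.054,sgn=1):
    im=cv2.imread(f"pics/{name}.png"); ci=np.load(f"pics/{name}.npy",allow_pickle=True).item(); g=cv2.cvtColor(im,6).astype(np.float32)
    O=np.array([.602,-.163]);t=np.radians(-18);ex=np.array([np.cos(t),np.sin(t)]);ey=np.array([-np.sin(t),np.cos(t)])
    xs=np.arange(-.066,.03,.002)
    for y in ys:
        p=proj(ci,[[*(O+ex*x+ey*y),z] for x in xs]).astype(np.float32); q=cv2.remap(g,p[None,:,0],p[None,:,1],1)[0]
        print(y,'px',p[0].round(),p[-1].round()); print(' '.join(f"{int(x*1e3)}:{int(a)}" for x,a in zip(xs,q)))
E
python3 - <<'E'
from h import *
slotprof("w30"); slotprof("w31")
O=np.array([.602,-.163]);t=np.radians(-18);ex=np.array([np.cos(t),np.sin(t)]);ey=np.array([-np.sin(t),np.cos(t)])
plan([(*(O-.076*ex+.013*ey),.135,-18),(*(O-.035*ex+.013*ey),.135,-18)])
E
```

```text
0.024 px [343. 159.] [457. 159.]
-66:208 -64:178 -62:195 -60:164 -57:169 -55:171 -53:176 -51:180 -49:181 -47:180 -45:177 -43:175 -41:134 -39:100 -37:100 -35:100 -33:104 -31:111 -29:116 -27:118 -25:168 -23:185 -21:186 -19:181 -17:179 -15:180 -13:177 -11:172 -9:176 -7:175 -5:174 -3:177 -1:141 0:96 2:97 4:101 6:111 8:115 10:116 12:114 14:166 16:183 18:183 20:181 22:178 24:177 26:176 28:173
0.029 px [343. 153.] [458. 153.]
-66:121 -64:187 -62:199 -60:177 -57:169 -55:182 -53:181 -51:178 -49:176 -47:174 -45:171 -43:168 -41:145 -39:113 -37:117 -35:119 -33:118 -31:120 -29:122 -27:121 -25:169 -23:184 -21:179 -19:179 -17:177 -15:173 -13:177 -11:176 -9:175 -7:177 -5:176 -3:175 -1:142 0:116 2:118 4:121 6:120 8:123 10:119 12:121 14:171 16:182 18:177 20:177 22:176 24:173 26:175 28:176
0.034 px [344. 147.] [459. 146.]
-66:118 -64:119 -62:117 -60:120 -57:173 -55:175 -53:175 -51:172 -49:171 -47:169 -45:175 -43:185 -41:139 -39:121 -37:122 -35:121 -33:120 -31:122 -29:119 -27:122 -25:166 -23:180 -21:180 -19:176 -17:176 -15:179 -13:176 -11:177 -9:176 -7:178 -5:175 -3:171 -1:142 0:121 2:120 4:121 6:121 8:
[... 634 characters left out ...]
31:115 -29:118 -27:120 -25:168 -23:180 -21:178 -19:181 -17:177 -15:172 -13:177 -11:174 -9:175 -7:176 -5:176 -3:173 -1:129 0:98 2:96 4:109 6:115 8:120 10:119 12:119 14:168 16:182 18:179 20:178 22:176 24:173 26:174 28:173
0.034 px [274. 183.] [424. 183.]
-66:169 -64:170 -62:133 -60:117 -57:173 -55:175 -53:171 -51:171 -49:167 -47:166 -45:174 -43:185 -41:151 -39:167 -37:168 -35:144 -33:115 -31:120 -29:122 -27:117 -25:161 -23:178 -21:177 -19:176 -17:177 -15:178 -13:177 -11:177 -9:175 -7:176 -5:173 -3:170 -1:135 0:115 2:118 4:120 6:120 8:120 10:120 12:120 14:165 16:180 18:178 20:176 22:173 24:176 26:172 28:176
[-0.0006, 0.0056, -0.2872] turn 0.0004 rows>= 1.1
[0.0, 0.205, -0.0] turn 0.0 rows>= 0.8
```

Emit:
{"fn": "apply_moves", "kwargs": {
  "moves": [
    [0,[0,-0.005,-0.1],0],
    [0,[0,-0.005,-0.2],0],
    [0,[0,-0.005,-0.29],0],
    [0,[0,-0.005,-0.29],0],
    [0,[0,0.07,-0.29],0],
    [0,[0,0.14,-0.29],0],
    [0,[0,0.2075,-0.29],0],
    [0,[0,0.2075,-0.29],0],
    [0,[0,0.2075,-0.29],0]
  ]
}}

```text
t: 47.95
position: [0.5708, -0.139, 0.1339]
orientation: [0.809, 0.588, -0.001, -0.001]
wrist_force: [-0.2, 0.9, -1.8]
gripper_width: 0.0088
gripper_force: 59.0
```

```bash
python3 - <<'E'
from h import *
st(); rk()
ci=r.camera_info("wrist"); im=r.capture("wrist"); cv2.imwrite("pics/w32.png",im);np.save("pics/w32.npy",ci,allow_pickle=True)
slotprof("w32",(.024,.029,.034,.037))
E
```

```text
t 47.95 [ 0.5708 -0.139   0.1339] -17.96 F [-0.2  0.9 -1.8] w 0.0088 gf 59.0 q [-0.36  0.44  1.64 -0.    1.07 -0.04]
rack x,y -0.0371 0.0132
0.024 px [222. 175.] [338. 176.]
-66:144 -64:145 -62:143 -60:138 -57:153 -55:170 -53:178 -51:180 -49:180 -47:177 -45:176 -43:171 -41:138 -39:103 -37:102 -35:106 -33:104 -31:170 -29:177 -27:176 -25:155 -23:185 -21:185 -19:180 -17:180 -15:178 -13:174 -11:172 -9:176 -7:176 -5:175 -3:174 -1:140 0:108 2:173 4:173 6:172 8:168 10:130 12:111 14:162 16:183 18:184 20:182 22:178 24:179 26:175 28:174
0.029 px [222. 169.] [338. 170.]
-66:149 -64:148 -62:146 -60:140 -57:168 -55:180 -53:179 -51:178 -49:175 -47:170 -45:170 -43:168 -41:131 -39:101 -37:102 -35:100 -33:152 -31:173 -29:174 -27:168 -25:157 -23:182 -21:181 -19:180 -17:178 -15:174 -13:177 -11:178 -9:177 -7:175 -5:177 -3:177 -1:138 0:167 2:170 4:172 6:161 8:114 10:117 12:121 14:157 16:184 18:179 20:179 22:177 24:174 26:175 28:176
0.034 px [221. 163.] [339. 163.]
-66:149 -64:148 -62:175 -60:177 -57:173 -55:173 -53:172 -51:171 -49:167 -47:169 -45:176 -43:185 -41:144 -39:104 -37:101 -35:164 -33:176 -31:176 -29:176 -27:168 -25:156 -23:180 -21:179 -19:175 -17:178 -15:178 -13:179 -11:178 -9:178 -7:177 -5:173 -3:172 -1:156 0:177 2:175 4:176 6:145 8:117 10:122 12:121 14:162 16:179 18:179 20:176 22:175 24:178 26:176 28:179
0.037 px [221. 160.] [339. 160.]
-66:144 -64:147 -62:172 -60:175 -57:171 -55:170 -53:169 -51:166 -49:171 -47:182 -45:183 -43:182 -41:131 -39:98 -37:116 -35:176 -33:175 -31:175 -29:175 -27:164 -25:161 -23:183 -21:181 -19:177 -17:181 -15:178 -13:180 -11:178 -9:179 -7:178 -5:174 -3:181 -1:165 0:175 2:176 4:177 6:147 8:121 10:119 12:120 14:172 16:191 18:189 20:189 22:190 24:188 26:189 28:189
```

Slot 1 spans about -42 to -27 mm in my rack frame (centre -34.6), and the gripper is at -37.1. I correct and lower into the slot.

Emit:
{"fn": "apply_moves", "kwargs": {
  "moves": [
    [0,[0,0.0125,0],0],
    [0,[0,0.0125,0],0],
    [0,[0,0.0125,0.05],0],
    [0,[0,0.0125,0.09],0],
    [0,[0,0.0125,0.12],0],
    [0,[0,0.0125,0.14],0],
    [0,[0,0.0125,0.14],0],
    [0,[0,0.0125,0.14],0]
  ]
}}

```text
t: 48.8
position: [0.5743, -0.1401, 0.107]
orientation: [0.809, 0.588, -0.0, -0.0]
wrist_force: [-1.0, 0.8, -1.5]
gripper_width: 0.0093
gripper_force: 59.0
```

```bash
python3 - <<'E'
from h import *
st(); rk()
cv2.imwrite("pics/w33.png",r.capture("wrist")); cv2.imwrite("pics/s33.png",r.capture("scene"))
E
```

```text
t 48.8 [ 0.5743 -0.1401  0.107 ] -17.96 F [-1.   0.8 -1.5] w 0.0093 gf 59.0 q [-0.36  0.47  1.65 -0.    1.01 -0.04]
rack x,y -0.0334 0.0132
```

Emit:
{"fn": "apply_moves", "kwargs": {
  "moves": [
    [0,[0,-0.005,0.02],0],
    [0,[0,-0.005,0.05],0],
    [0,[0,-0.005,0.08],0],
    [0,[0,-0.005,0.08],0]
  ]
}}

```text
t: 49.3
position: [0.5724, -0.1395, 0.0899]
orientation: [0.809, 0.588, -0.001, -0.001]
wrist_force: [-0.1, 0.0, -2.2]
gripper_width: 0.0091
gripper_force: 59.0
```

Emit:
{"fn": "apply_moves", "kwargs": {
  "moves": [
    [0,[0,0,0.03],0],
    [0,[0,0,0.06],0],
    [0,[0,0,0.085],0],
    [0,[0,0,0.1],0],
    [0,[0,0,0.1],0]
  ]
}}

```text
t: 49.8
position: [0.5729, -0.1397, 0.0705]
orientation: [0.809, 0.588, -0.0, -0.0]
wrist_force: [-0.6, 1.1, -1.7]
gripper_width: 0.0089
gripper_force: 59.0
```

```bash
python3 - <<'E'
from h import *
st(); rk()
E
```

```text
t 49.8 [ 0.5729 -0.1397  0.0705] -17.96 F [-0.6  1.1 -1.7] w 0.0089 gf 59.0 q [-0.36  0.52  1.69 -0.    0.94 -0.04]
rack x,y -0.0349 0.0132
```

Emit:
{"fn": "apply_moves", "kwargs": {
  "moves": [
    [0,[0,0,0.008],0],
    [0,[0,0,0.016],0],
    [0,[0,0,0.016],0]
  ]
}}

```text
t: 50.1
position: [0.5733, -0.1398, 0.0679]
orientation: [0.809, 0.588, -0.0, 0.0]
wrist_force: [0.1, 0.0, -2.0]
gripper_width: 0.0089
gripper_force: 59.0
```

```bash
python3 - <<'E'
from h import *
st()
E
```

```text
t 50.1 [ 0.5733 -0.1398  0.0679] -17.96 F [ 0.1  0.  -2. ] w 0.0089 gf 59.0 q [-0.36  0.52  1.69 -0.    0.93 -0.04]
```

Still no floor contact, so I lower a little more until it is felt.

Emit:
{"fn": "apply_moves", "kwargs": {
  "moves": [
    [0,[0,0,0.008],0],
    [0,[0,0,0.008],0]
  ]
}}

```text
t: 50.3
position: [0.5736, -0.1399, 0.0678]
orientation: [0.809, 0.588, 0.0, 0.0]
wrist_force: [-3.5, 1.7, 9.3]
gripper_width: 0.0087
gripper_force: 60.6
```

Emit:
{"fn": "apply_moves", "kwargs": {
  "moves": [
    [0,[0,0,0.008],0],
    [0,[0,0,0.008],0]
  ]
}}

```text
t: 50.5
position: [0.5739, -0.1399, 0.0677]
orientation: [0.809, 0.588, 0.0, 0.001]
wrist_force: [-5.5, 2.4, 22.4]
gripper_width: 0.0087
gripper_force: 62.6
```

```bash
python3 - <<'E'
from h import *
st(); rk()
E
```

```text
t 50.5 [ 0.5739 -0.1399  0.0677] -17.95 F [-5.5  2.4 22.4] w 0.0087 gf 62.6 q [-0.36  0.52  1.69 -0.    0.93 -0.04]
rack x,y -0.0339 0.0133
```

The floor is felt at TCP 0.0678, exactly 10 mm above the shelf stance, so the flap is fully down. I release and lift away.

Emit:
{"fn": "apply_moves", "kwargs": {
  "moves": [
    [0,[0,0,-0.013],0],
    [0.35,[0,0,-0.013],0],
    [0.35,[0,0,-0.013],0],
    [0.35,[0,0,-0.013],0],
    [0.35,[0,0,-0.1],0],
    [0.35,[0,0,-0.3],0],
    [0.35,[0,0,-0.5],0],
    [0.35,[0,0,-0.6],0],
    [0.35,[0,0,-0.6],0]
  ]
}}

```text
t: 51.4
position: [0.5757, -0.1407, 0.1881]
orientation: [0.809, 0.588, 0.002, 0.003]
wrist_force: [0.5, 0.4, -0.3]
gripper_width: 0.0298
gripper_force: 0.0
```

Emit:
{"fn": "apply_moves", "kwargs": {
  "moves": [
    [0.35,[0,-0.2,-0.1],0],
    [0.35,[0,-0.4,-0.1],0],
    [0.35,[0,-0.4,-0.1],0]
  ]
}}

```text
t: 51.7
position: [0.4905, -0.1125, 0.2027]
orientation: [0.809, 0.588, -0.002, -0.004]
wrist_force: [0.2, 0.2, -1.0]
gripper_width: 0.0298
gripper_force: 0.0
```

```bash
python3 - <<'E'
from h import *
st(); rk()
O=np.array([.602,-.163]);t=np.radians(-18);ex=np.array([np.cos(t),np.sin(t)]);ey=np.array([-np.sin(t),np.cos(t)])
cs=r.camera_info("scene"); im=r.capture("scene"); cv2.imwrite("pics/s40.png",im); ci=r.camera_info("wrist"); w=r.capture("wrist"); cv2.imwrite("pics/w40.png",w); np.save("pics/w40.npy",ci,allow_pickle=True); cv2.imwrite("pics/t40.png",r.capture("top"))
R3=lambda x,y,z:[*(O+ex*x+ey*y),z]
# hinge edge corners standing in slot: rack x -.035±.005, y +.03..-.004, z .1
W=[R3(-.0396,.03,.1),R3(-.0396,-.004,.1),R3(-.0296,.03,.1),R3(-.0296,-.004,.1)]
for n,c,i in(("scene",cs,im),("wrist",ci,w)):
    p=proj(c,W); print(n,p.round(1).tolist())
    h,s,v=hsv(i); m=((s<45)&(v>165)); x,y=p.mean(0).astype(int); k=np.zeros_like(m); k[max(0,y-40):y+60,max(0,x-50):x+50]=1; m=m&k
    for q in comps(m,40)[:3]: print(int(cv2.contourArea(q)),cv2.approxPolyDP(q,2,True)[:,0].tolist())
ct=r.camera_info("top")
h,s,v=hsv(w)
E
```

```text
t 51.7 [ 0.4905 -0.1125  0.2027] -17.94 F [ 0.2  0.2 -1. ] w 0.0298 gf 0.0 q [-0.36  0.25  1.74 -0.    1.17 -0.05]
rack x,y -0.1216 0.0136
scene [[199.0, 213.0], [186.3, 218.8], [200.8, 216.0], [188.0, 221.9]]
76 [[214, 240], [192, 249], [192, 253]]
wrist [[347.3, 162.2], [344.0, 198.6], [358.6, 162.2], [354.9, 198.6]]
983 [[334, 147], [335, 156], [341, 162], [338, 204], [335, 209], [337, 214], [352, 213], [356, 208], [349, 210], [341, 207], [342, 195], [347, 199], [357, 198], [360, 164], [355, 160], [355, 155], [348, 156]]
93 [[400, 174], [390, 187], [399, 195]]
46 [[347, 215], [345, 229], [348, 228]]
```

```bash
python3 - <<'E'
from h import *
for n,c in(("t40","top"),("s40","scene")):
    ci=r.camera_info(c); im=cv2.imread(f"pics/{n}.png"); h,s,v=hsv(im); m=(h>3)&(h<16)&(s>130)&(v>80); x,y=proj(ci,[.41,.05,.015])[0].astype(int); k=np.zeros_like(m);k[y-45:y+45,max(0,x-45):x+45]=1
    for q in comps(m&k,30)[:2]:
        rc=cv2.minAreaRect(q); P=onz(ci,cv2.boxPoints(rc),.018)[:,:2]; print(n,P.mean(0).round(3),(1e3*np.linalg.norm(np.diff(P,axis=0),axis=1)).round(0))
print(r.finish_job())
E
```

```text
t40 [0.403 0.05 ] [13. 85. 13.]
s40 [0.402 0.051] [12. 86. 12.]
the job is handed in; nothing more can be done
None
```

The job is handed in at 51.8 s: the sprung pin was freed over its ear, the tool is on the shelf beside the box, and the flap stands free edge down, fully in the slot nearest the panel.

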